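Park the long column carton in its bay, past the bench post

ROBOT

A 6-joint arm with a two-finger parallel gripper is mounted at the origin on a cart in front of the work surface, level with it; the furniture and walls round the work are solid. World frame = base frame: x ahead of the robot, y to its left, z up, the work surface at z = 0. Lengths are in m, angles in rad, forces in N, time in s.
With the tool pointing down it reaches from about 0.225 to 0.875 m from the base axis. Payload 3.4 kg.
Tool frame: the origin (TCP) lies midway between the tips of the shut fingers; the grasp point (between the pads) lies behind it (manip.grip_point_offset is the z of the grasp point in the tool frame, in m); z points along the fingers, x is the direction in which the jaws open and shut, and the axes are right-handed (so a half turn about z gives the same grasp; the last joint's range is limited). The gripper opens to 85 mm and grips with 20 to 120 N. Pads are 22 mm wide; open, the fingers measure 114 mm over their backs; the gripper's body (76 mm by 85 mm) begins 54 mm behind the grasp point. The pads swing forward as they close: fully open they stand 13 mm farther back than shut.
Start: joints at [-1.323, 0.276, 1.505, -0, 1.361, -0.121], TCP at [0.207, -0.536, 0.231] pointing down, gripper open.
Joint ranges: [-2.89, 2.89], [-0.75, 2.08], [0.22, 2.7], [-1.18, 4.32], [0.11, 2.71], [-2.7, 2.7]. Speed limits (rad/s): [2.57, 2.57, 3.14, 3.14, 3.14, 3.14].

INTERFACE

Orientations are given as a unit quaternion [w, x, y, z].
In Python, from rig import manip, eyes, recognise, regions_of, mark_of gives the robot as it stands.
- The arm moves only by the shell command python3 -m inch 'ROWS' [FORCE]. ROWS is JSON, a list of rows, each a list of 5 numbers: the gripper command: -1 is shut, 1 is fully open, values between are in proportion, then the shift along the tool's x, y, z in mm, then the turn about the tool's z in degrees. A call has 1 to 20 rows; each row shifts and turns the pose as measured when the row begins, along the tool's axes as they then stand; what a row does not reach is not made up. A row lasts 1/12 s, in which the tool goes at most 41.7 mm and 7.16 degrees, less where a joint would pass 70% of its speed; a pose out of reach is approached as far as the arm can. A call with a gripper value outside its range is refused whole. The fingers move at their own pace and stop on an object; FORCE is the grip in N (left out, the last holds). Time passes only in rows, so rows that do not move let the fingers close. It gives the time, the measured TCP pose, the force and the opening at its end, in the units of the state.
- manip.get_state(): the state, without advancing time (a new reading comes with each control period).
- eyes.get_image(name): name is "scene" or "top"; returns a dict with "frame" (480x640x3 uint8, red, green, blue), "K" (3x3 intrinsics, pixels), "rvec" (rotation vector, rad) and "tvec" (3), from world to camera coordinates, as OpenCV has them. Camera axes: x right, y down, z forward; pixel columns grow to the right and rows downward; lengths in m; the calibration is good to about 2 mm. A picture is of the moment at which its call begins. There is no depth.
- manip.sign_off(): hands the job in, once; it reports no verdict.
Trained networks look in a picture, given as the dict that the camera call returned (one of the last four; its "shot" number tells which), for a name from the list of things; names that differ only in an ending like _2 or _b are one class to them, and where a whole thing is asked for, a point or a joint stands for the part that bears it (a point fixed in the world has none). Each returns a list of dicts, best first, with "confidence" (0 to 1); they miss things now and then, are a little off and sometimes report something else, mostly with a low value. They report only what shows in the picture. A call takes as long as a camera call.
- recognise(picture, target): "bbox" ([left, top, width, height] in pixels, round what is visible of it).
- regions_of(picture, target): "mask" (480x640 bool, what is visible of it) and "bbox" ([left, top, width, height] in pixels, round what is visible of it).
- mark_of(picture, target): "point" ([row, column] in pixels: a listed point, or the origin of a listed thing).
The state is a dict: "clock": time; "qpos": joint angles; "qd": joint speeds; "effort": joint torques, N m; "position": TCP position; "ee_rot": TCP orientation; "contact_force": force on the tool from outside, world axes, zero at the start; "moment": the same for the moment, N m; "width": finger opening in m.
Only numpy, scipy, OpenCV 4.12 (cv2) and the standard library are available. Lean on these libraries where they do the work, as an engineer would, in place of code of your own. Each camera call takes 0.05 s, during which the arm holds its last target.

TASK

Push the long carton into the metal storage bay until its long side rests flat against the bay's back fence, all of it between the two end stops. The low post in front of the mouth blocks the straight way, so push one end and then the other to angle the carton behind the post and swing it home. The carton is not sealed: only push it gently along the worktop, never pinch, lift or tip it, and leave the other things where they are.

Things in the scene. Friction and masses are not known exactly. Their poses are not given: they have to be found in the camera images.
- long_carton: the longer of the two slim cartons, 45 mm wide (x) x 230 mm long (y) x 32 mm high, a plain solid-sided box of about 0.25 kg, loose on the worktop to the right of the post; origin: centre of its underside; its own y axis runs along its length, its +y end is the left end at the start (the end to go behind the post)
- bay: fixed bare-metal bay, walls 12 mm thick, 36 mm high, no floor plate: a back fence along y and two end stops reaching 65 mm from it. Inside 270 mm long (y -135 to +135 mm), open towards its -x (the robot). Origin: at worktop height, middle of the fence's inner face; x into the fence, y along it to the left. Carton home: its origin at x = -22 mm. Outside each stop a 5 mm high screw foot, 22 mm wide
- post: fixed upright metal post, 30 mm in diameter, 60 mm tall, before the bay's mouth: its axis is 105 mm before the fence's inner face and 50 to 80 mm left of the bay's middle. In depth 90 mm are free between post and fence, but only 25 mm between the post and the front ends of the end stops. Origin: on its axis at worktop height
- short_carton: bystander: a shorter white carton, 42 x 200 x 30 mm, on the left; origin: centre of its underside, y along its length
- marker: bystander: marker pen, 135 mm long, 16 mm thick, lying left of the post, near the front edge; origin under its middle
- syringe_a: bystander: plastic syringe, 126 mm long, 15 mm thick, lying to the right of the bay; origin under its middle
- beaker: bystander: small empty beaker, 45 mm across, 56 mm tall, left of the marker; origin: centre of its underside
- small_bottle: bystander: small clear bottle with a wide cap, 56 mm across, 108 mm tall; origin: centre of its underside
- amber_bottle: bystander: small brown bottle with a dark cap, 60 mm across, 122 mm tall, behind the bay; origin: centre of its underside
- rack: bystander: low rack of vials, 62 x 175 x 39 mm, far right; origin: centre of its underside

How it is judged:
By the outcome, as a careful person would: the job done as asked, in the order asked, and still so for the second after the job is handed in, with the robot touching nothing.
It also fails if it takes over 67 s, if anything falls off the work surface, if the arm or the gripper's body presses on something with over 40 N, if the wrist force passes 120 N, or if a joint passes its speed limit or range.

## Working session

There is one attempt and no reset: what is moved stays moved. The work goes in short steps, Python scripts to look and compute and a shell command to move; the robot and the scene stay as the last step left them, time stands still between calls to the robot, and variables do not carry over. Pictures are saved under pics/ and viewed, and the job is handed in when it is done.

```bash
ls; mkdir -p pics
python3 - <<'E'
from rig import manip, eyes
import cv2
for n in ("scene","top"):
    p=eyes.get_image(n); cv2.imwrite(f"pics/{n}0.png",p["frame"][:,:,::-1]); print(n,p["K"],p["rvec"],p["tvec"])
print(manip.get_state(), manip.grip_point_offset)
E
```

```text
pics
scene [[576.22783501   0.         320.66265471]
 [  0.         576.22783501 238.31742375]
 [  0.           0.           1.        ]] [ 0.61581562 -2.72462294  1.07014044] [0.45641929 0.26099522 1.33627624]
top [[507.78671884   0.         307.3518459 ]
 [  0.         507.78671884 244.06114104]
 [  0.           0.           1.        ]] [ 2.18161592 -2.17131003  0.12026937] [-0.08780333  0.54451013  1.31824198]
{'clock': 0.1, 'qpos': array([-1.32299897e+00,  2.76532616e-01,  1.50599576e+00, -3.15860561e-05,
        1.36069350e+00, -1.20993856e-01]), 'qd': array([-0.00064002,  0.00040371, -0.00245496,  0.00091378, -0.00169241,
        0.0020876 ]), 'effort': array([ 1.13449671e-03, -4.17699373e+01, -2.46404457e+01, -1.21904045e-04,
        5.84469584e-03,  1.40974993e-05]), 'position': array([ 0.20715383, -0.5358911 ,  0.23053001]), 'ee_rot': array([-5.26771368e-04,  8.24770709e-01, -5.65466722e-01, -6.21558960e-04]), 'contact_force': array([-0.50130336, -0.06081557,  0.11079505]), 'moment': array([ 0.01091762, -0.04241712, -0.00135584]), 'width': 0.08540938537134142} -0.0187
```

View pics/scene0.png

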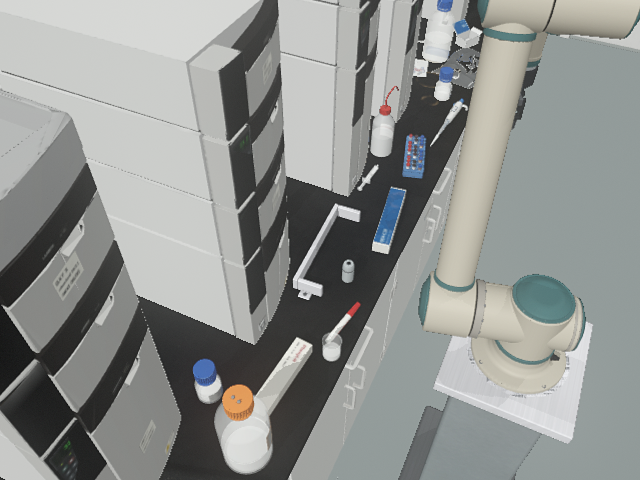

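View pics/top0.png

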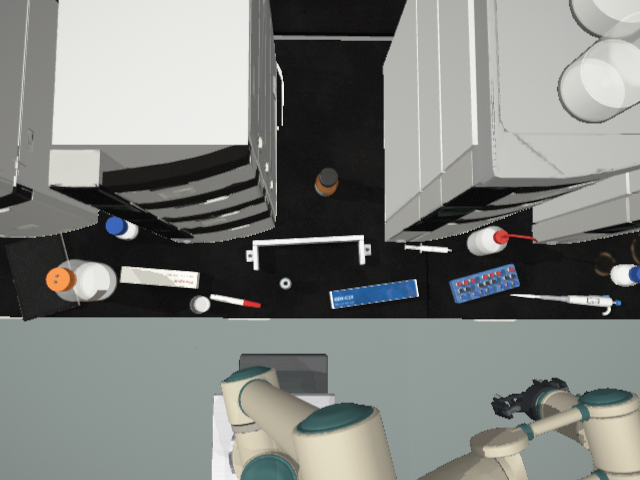

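The top view shows the bay (fence along row ~240, cols 254–365), the post at (285,283) and the blue long carton at cols 330–419, rows 281–307. Next I'll measure their poses.

```bash
cat > h.py <<'E'
import numpy as np, cv2
from scipy.optimize import least_squares
from rig import manip, eyes, recognise, regions_of, mark_of
def p2w(p,uv,z=0.):
    R,_=cv2.Rodrigues(np.array(p["rvec"],float)); t=np.array(p["tvec"],float).ravel()
    uv=np.atleast_2d(np.array(uv,float))
    d=np.c_[uv,np.ones(len(uv))]@np.linalg.inv(p["K"]).T@R
    c=-R.T@t
    return c+d*((z-c[2])/d[:,2])[:,None]
def w2p(p,X):
    return cv2.projectPoints(np.array(X,float).reshape(-1,3),np.array(p["rvec"],float),np.array(p["tvec"],float),np.array(p["K"]),None)[0].reshape(-1,2)
def box(x,y,a,sx=.045,sy=.230,h=.032):
    c,s=np.cos(a),np.sin(a)
    return np.array([[x+c*u*sx/2-s*v*sy/2,y+s*u*sx/2+c*v*sy/2,z] for z in(0,h) for u in(-1,1) for v in(-1,1)])
def fitmasks(pm,x0,dims=(.045,.230,.032)):
    cs=[]
    for p,m in pm:
        k=max(cv2.findContours(m.astype(np.uint8),cv2.RETR_EXTERNAL,cv2.CHAIN_APPROX_NONE)[0],key=cv2.contourArea)
        cs.append((p,k.reshape(-1,2).astype(float)))
    def f(q):
        r=[]
        for p,k in cs:
            hull=cv2.convexHull(w2p(p,box(*q,*dims)).astype(np.float32))
            r+= [cv2.pointPolygonTest(hull,tuple(map(float,u)),True)-0.5 for u in k]
        return np.array(r)
    s=least_squares(f,x0,loss='soft_l1',f_scale=1,diff_step=1e-3,x_scale=[.01,.01,.05])
    return s.x,np.sqrt(np.mean(s.fun**2)),s
E
python3 - <<'E'
from h import *
ps=eyes.get_image("scene"); pt=eyes.get_image("top")
pm=[]
for n,p in(("scene",ps),("top",pt)):
    for t in("long_carton","post","bay"):
        r=regions_of(p,t)
        for q in r[:2]: print(n,t,q["confidence"],q["bbox"],q["mask"].sum())
        mk=mark_of(p,t)
        for q in mk[:2]:
            print("  mark",q["confidence"],q["point"],p2w(p,[q["point"][::-1]])[0].round(4))
        if t=="long_carton" and r: pm.append((p,r[0]["mask"]))
for s in ([pm[0]],[pm[1]],pm):
    q,e,_=fitmasks(s,[.42,-.18,-.1]); print(q[:2].round(4),np.degrees(q[2]).round(2),e)
for n,p in(("scene",ps),("top",pt)):
    im=p["frame"][:,:,::-1].copy()
    for a in w2p(p,box(*q)): cv2.circle(im,tuple(int(v) for v in a.round()),1,(0,0,255),-1)
    u=w2p(p,[[.45,-.05,0]])[0]
    x0,y0=int(u[0])-110,int(u[1])-80
    c=im[max(y0,0):y0+160,max(x0,0):x0+220]; print(n,x0,y0)
    cv2.imwrite(f"pics/{n}1.png",cv2.resize(c,None,fx=3.5,fy=3.5,interpolation=cv2.INTER_CUBIC))
E
```

```text
scene long_carton 0.82 [375.1, 187.1, 32.2, 64.9] 1134
  mark 0.7 [219.4, 389.8] [ 0.4182 -0.2733  0.    ]
scene post 0.51 [343.1, 259.5, 12.5, 25.0] 232
  mark 0.53 [275.9, 347.6] [ 0.444 -0.034  0.   ]
scene bay 0.96 [292.6, 201.2, 68.1, 98.8] 1437
  mark 0.98 [246.8, 322.0] [ 0.5461 -0.0964  0.    ]
  mark 0.65 [390.7, 211.0] [0.585  0.3918 0.    ]
top long_carton 0.57 [328.5, 279.8, 88.8, 26.5] 1539
  mark 0.97 [292.9, 372.7] [ 0.4169 -0.2614  0.    ]
top post 0.52 [280.1, 278.8, 12.6, 11.8] 98
top post 0.51 [402.3, 247.8, 51.6, 4.8] 191
  mark 0.51 [282.3, 283.3] [ 0.4442 -0.0214  0.    ]
  mark 0.26 [231.2, 128.8] [0.5799 0.3966 0.    ]
top bay 0.78 [242.6, 236.3, 128.3, 34.0] 1136
  mark 0.64 [245.6, 305.9] [ 0.5434 -0.0816  0.    ]
[ 0.4168 -0.2603] 8.53 0.4408363902253227
[ 0.414  -0.2601] 8.34 0.30636262413958754
[ 0.415 -0.26 ] 8.36 0.5765442557034024
scene 237 190
top 183 200
```

View pics/scene1.png

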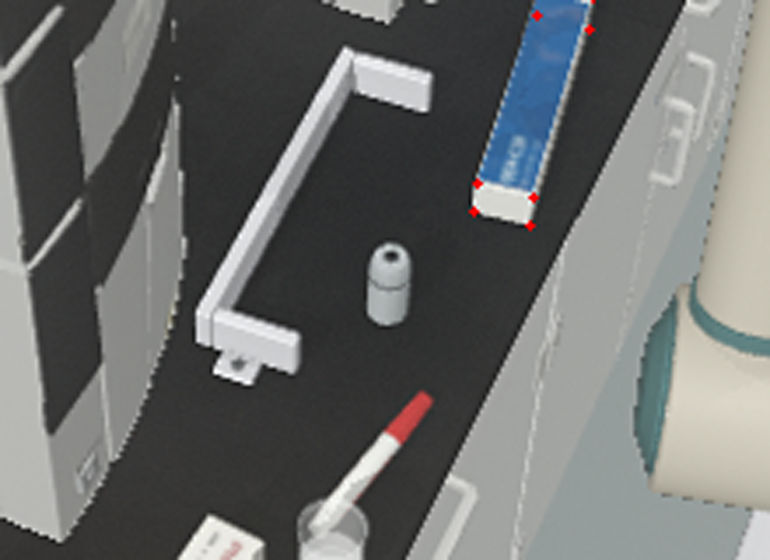

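View pics/top1.png

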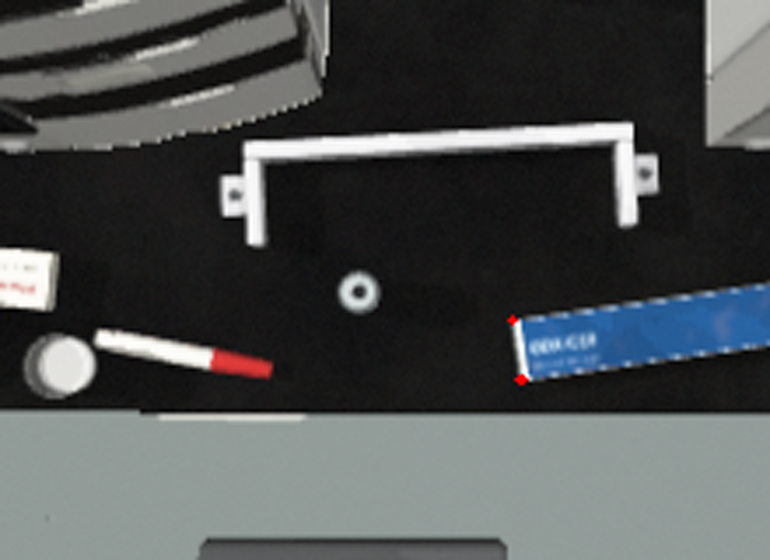

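```bash
cat >> h.py <<'E'
from scipy.optimize import minimize
def bx(x0,x1,y0,y1,z0,z1):
    return np.array([[x,y,z] for x in(x0,x1) for y in(y0,y1) for z in(z0,z1)])
BAY=[bx(0,.012,-.147,.147,0,.036),bx(-.065,.012,.135,.147,0,.036),bx(-.065,.012,-.147,-.135,0,.036)]
th=np.linspace(0,2*np.pi,40)
def cyl(r,h): return np.array([[r*np.cos(a),r*np.sin(a),z] for a in th for z in(0,h)])
def place(P,x,y,a):
    c,s=np.cos(a),np.sin(a); return np.c_[x+c*P[:,0]-s*P[:,1],y+s*P[:,0]+c*P[:,1],P[:,2]]
def render(p,parts,q):
    S=4; im=np.zeros((480*S,640*S),np.uint8)
    for P in parts:
        u=w2p(p,place(P,*q)); h=cv2.convexHull(((u+.5)*S-.5).astype(np.float32))
        cv2.fillConvexPoly(im,(h*16).round().astype(np.int32),255,cv2.LINE_AA,4)
    return cv2.resize(im,(640,480),interpolation=cv2.INTER_AREA)/255.
def fitsil(pm,parts,x0,fixang=False):
    n=2 if fixang else 3
    def f(v):
        q=list(v*[.01,.01,.1][:n])+([0] if fixang else [])
        return sum(np.abs(render(p,parts,q)-m).sum() for p,m in pm)
    v0=np.array(x0[:n])/[.01,.01,.1][:n]
    s=minimize(f,v0,method='Nelder-Mead',options=dict(initial_simplex=np.vstack([v0]+[v0+.6*e for e in np.eye(n)]),xatol=.01,fatol=.3))
    return s.x*[.01,.01,.1][:n],s.fun
E
python3 - <<'E'
from h import *
ps=eyes.get_image("scene"); pt=eyes.get_image("top")
M={}
for t in("bay","post"):
    for n,p in(("s",ps),("t",pt)):
        r=regions_of(p,t)
        if r: M[t,n]=(p,r[0]["mask"].astype(float)); print(t,n,r[0]["bbox"])
bayf=BAY+[bx(-.04,-.018,.147,.169,0,.005),bx(-.04,-.018,-.169,-.147,0,.005)]
for ns in("s","t","st"):
    q,e=fitsil([M["bay",n] for n in ns],BAY,[.545,-.088,.05]); print("bay",ns,q[:2].round(4),np.degrees(q[2]).round(2),e)
b=q
for ns in("s","t","st"):
    try:
        q,e=fitsil([M["post",n] for n in ns],[cyl(.015,.06)],[.444,-.03],True); print("post",ns,q.round(4),e)
    except KeyError: pass
    c,s=np.cos(b[2]),np.sin(b[2]);d=q-b[:2]; print(" in bay frame",c*d[0]+s*d[1],-s*d[0]+c*d[1])
for n,p in(("s",ps),("t",pt)):
    im=p["frame"][:,:,::-1].copy()
    S=4
    u=w2p(p,[[.48,-.05,0]])[0].astype(int); x0,y0=u[0]-80,u[1]-70
    im=cv2.resize(im[y0:y0+140,x0:x0+180],None,fx=4,fy=4,interpolation=cv2.INTER_CUBIC)
    for P,qq in [(B,b) for B in BAY]+[(cyl(.015,.06),(q[0],q[1],0))]:
        uu=w2p(p,place(P,*qq)); h=cv2.convexHull(((uu-[x0,y0]+.5)*4-.5).astype(np.float32)).round().astype(int)
        cv2.polylines(im,[h],True,(0,0,255),1)
    cv2.imwrite(f"pics/fit_{n}.png",im)
E
```

```text
bay s [294.4, 201.1, 66.0, 98.7]
bay t [244.6, 236.3, 122.1, 31.5]
post s [342.1, 260.1, 13.1, 21.6]
post t [277.9, 277.2, 13.9, 14.0]
bay s [ 0.5501 -0.0813] 3.88 281.84705882352944
bay t [ 0.5487 -0.0868] 3.19 322.6235294117647
bay st [ 0.5492 -0.0859] 3.29 659.4274509803921
post s [ 0.4434 -0.0272] 54.84705882352941
 in bay frame -0.10224922708701631 0.06463100917371821
post t [ 0.4394 -0.0286] 14.909803921568628
 in bay frame -0.1062679481829239 0.06348456680065732
post st [ 0.442 -0.028] 90.32549019607842
 in bay frame -0.10362978598951912 0.06386394628898942
```

View pics/fit_s.png

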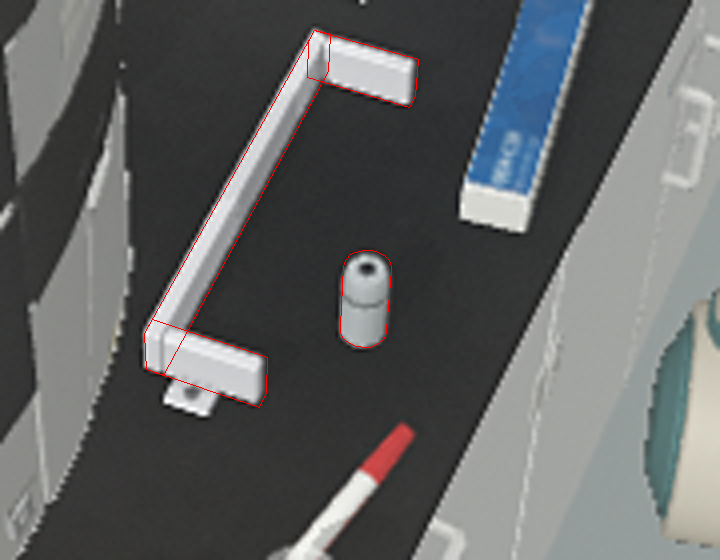

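View pics/fit_t.png

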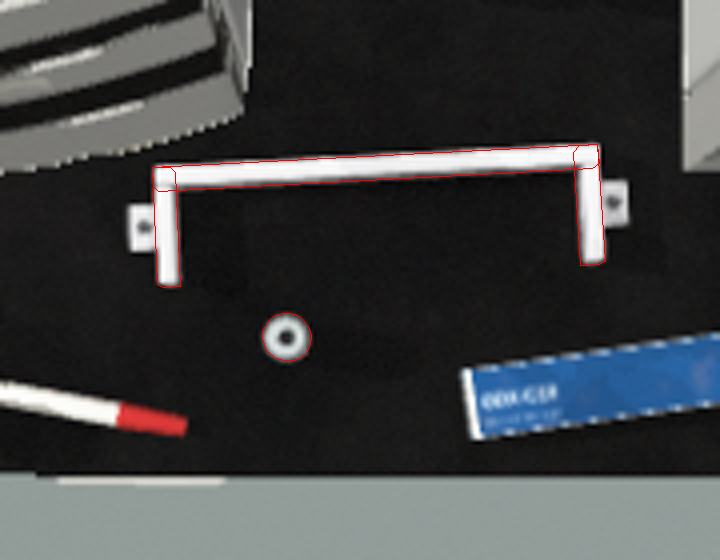

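```bash
cat >> h.py <<'E'
BAYP=(.5488,-.0862,np.radians(3.3))
def b2w(x,y):
    return place(np.array([[x,y,0.]]),*BAYP)[0,:2]
def w2b(x,y):
    c,s=np.cos(BAYP[2]),np.sin(BAYP[2]);d=np.array([x,y])-BAYP[:2]; return np.array([c*d[0]+s*d[1],-s*d[0]+c*d[1]])
def toolyaw():
    w,x,y,z=manip.get_state()["ee_rot"]; return np.degrees(np.arctan2(2*(x*y+w*z),1-2*(y*y+z*z)))
def togo(x,y,z):
    "bay-frame target -> tool shift mm"
    from scipy.spatial.transform import Rotation as Ro
    st=manip.get_state(); q=st["ee_rot"]
    W=np.r_[b2w(x,y),z]
    return (Ro.from_quat([q[1],q[2],q[3],q[0]]).inv().apply(W-st["position"])*1000).round(1)
def st():
    s=manip.get_state(); print("t",round(s["clock"],2),"bay xy",w2b(*s["position"][:2]).round(4),"z",s["position"][2].round(4),"yaw-bay",round(toolyaw()-3.3,1),"F",s["contact_force"].round(1),"w",round(s["width"],3))
E
python3 -m inch '[[-1,0,0,0,6],[-1,0,0,0,6],[-1,0,0,0,6],[-1,0,0,0,0]]'
python3 - <<'E'
from h import *
st(); print(togo(-.209,-.091,.231)); print(p2w(eyes.get_image("top"),[[330,318],[420,318],[200,319],[427,248],[407,247]]).round(3))
print(b2w(-.209,-.091))
E
```

```text
clock: 1.43
position: [0.2073, -0.5364, 0.2313]
ee_rot: [0.0, 0.721, -0.693, 0.0]
contact_force: [0.5, 0.4, 0.1]
width: 0.0388
t 1.43 bay xy [-0.3669 -0.4298] z 0.2313 yaw-bay -91.0 F [0.5 0.4 0.1] w 0.039
[-3.414e+02 -1.521e+02  3.000e-01]
[[ 0.35  -0.147  0.   ]
 [ 0.351 -0.387  0.   ]
 [ 0.346  0.199  0.   ]
 [ 0.539 -0.41   0.   ]
 [ 0.541 -0.356  0.   ]]
[ 0.34538489 -0.18907999]
```

```bash
python3 -m inch '[[-1,-29,-13,0,0],[-1,-29,-13,0,0],[-1,-29,-13,0,0],[-1,-29,-13,0,0],[-1,-29,-13,0,0],[-1,-29,-13,0,0],[-1,-29,-13,0,0],[-1,-29,-13,0,0],[-1,-29,-13,0,0],[-1,-29,-13,0,0],[-1,-29,-13,0,0],[-1,-22,-9,0,0],[-1,0,0,0,0]]'
python3 - <<'E'
from h import *
st(); print(togo(-.209,-.091,.014))
E
```

```text
clock: 2.57
position: [0.3425, -0.1752, 0.2294]
ee_rot: [-0.0, 0.734, -0.68, 0.003]
contact_force: [-0.2, 0.3, -0.1]
width: -0.0001
t 2.57 bay xy [-0.211 -0.077] z 0.2294 yaw-bay -88.9 F [-0.2  0.3 -0.1] w -0.0
[ 13.2  -0.9 215.5]
```

```bash
python3 -m inch '[[-1,5,0,30,0.5],[-1,4,0,30,0.5],[-1,4,0,30,0.5],[-1,0,0,30,0.5],[-1,0,0,30,0],[-1,0,0,30,0],[-1,0,0,20,0],[-1,0,0,0,0]]'
python3 - <<'E'
from h import *
st(); print(togo(-.209,-.091,.014))
ps=eyes.get_image("scene"); pt=eyes.get_image("top")
cv2.imwrite("pics/s2.png",cv2.resize(ps["frame"][130:330,260:500,::-1],None,fx=3,fy=3)); cv2.imwrite("pics/t2.png",cv2.resize(pt["frame"][220:360,230:470,::-1],None,fx=3,fy=3))
E
```

```text
clock: 3.23
position: [0.3511, -0.1958, 0.0277]
ee_rot: [0.0, 0.731, -0.683, 0.013]
contact_force: [-0.9, 1.2, -0.8]
width: -0.0004
t 3.23 bay xy [-0.2037 -0.098 ] z 0.0277 yaw-bay -89.4 F [-0.9  1.2 -0.8] w -0.0
[-7.4  5.5 13.5]
```

View pics/s2.png

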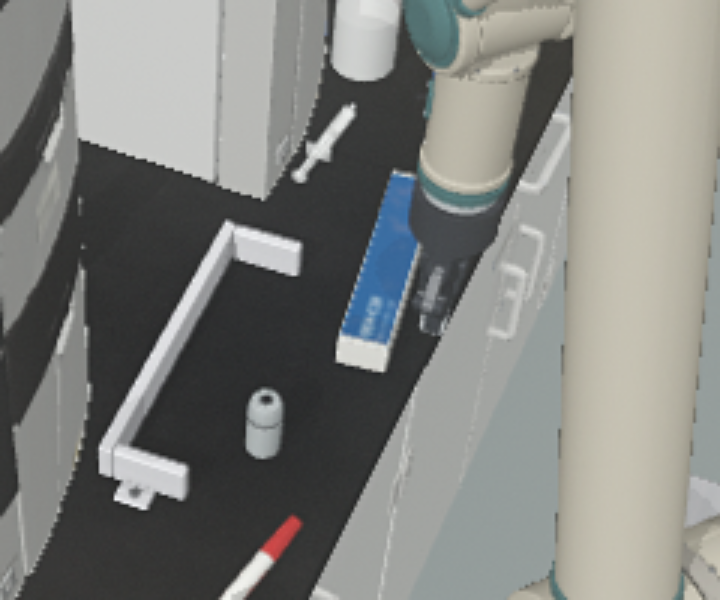

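View pics/t2.png

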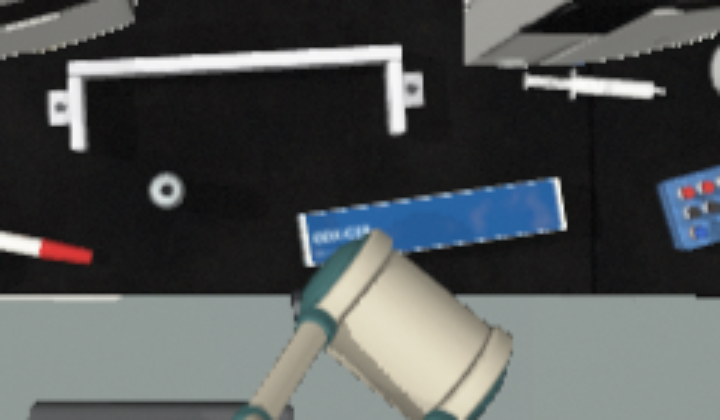

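The fingers are down just clear of the carton's front side near its left end. I'll lower them a little and start pushing.

```bash
python3 -m inch '[[-1,-5,0,8,0],[-1,-4,0,6,0],[-1,0,-4,0,0],[-1,0,-4,0,0],[-1,0,-4,0,0],[-1,0,-4,0,0],[-1,0,-4,0,0],[-1,0,-4,0,0],[-1,0,-4,0,0],[-1,0,-4,0,0],[-1,0,-4,0,0]]'
python3 - <<'E'
from h import *
st()
ps=eyes.get_image("scene"); pt=eyes.get_image("top")
cv2.imwrite("pics/s3.png",cv2.resize(ps["frame"][130:330,260:500,::-1],None,fx=3,fy=3)); cv2.imwrite("pics/t3.png",cv2.resize(pt["frame"][220:360,230:470,::-1],None,fx=3,fy=3))
E
```

```text
clock: 4.25
position: [0.3966, -0.19, 0.0246]
ee_rot: [-0.0, 0.732, -0.681, 0.024]
contact_force: [-1.0, -0.1, -0.5]
width: -0.0002
t 4.25 bay xy [-0.1579 -0.0948] z 0.0246 yaw-bay -89.3 F [-1.  -0.1 -0.5] w -0.0
```

View pics/s3.png

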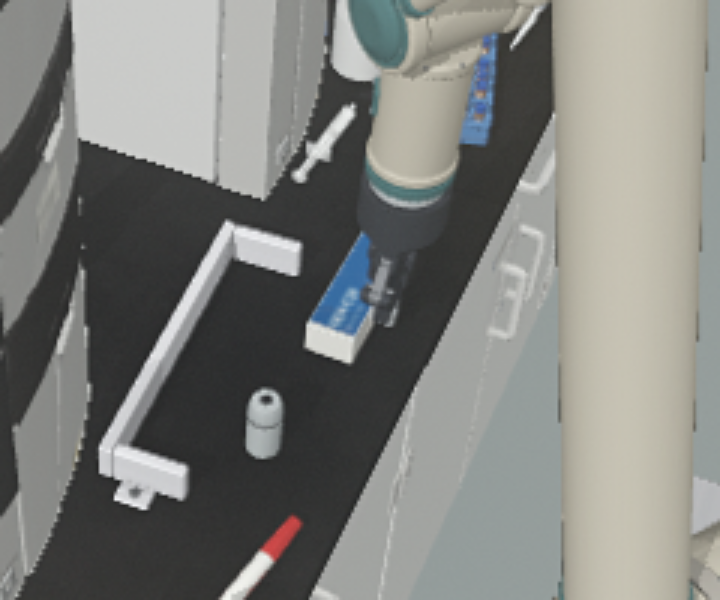

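View pics/t3.png

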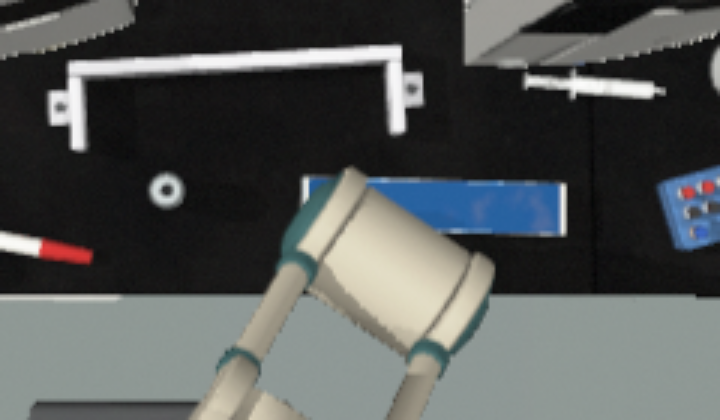

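```bash
python3 -m inch '[[-1,0,-3,4,1.5],[-1,0,-4,3,1.5],[-1,0,-4,2,1.5],[-1,0,-4,1,1.5],[-1,0,-4,0.5,1.5],[-1,0,-4,0.5,1.5],[-1,0,-4,0.5,1.5],[-1,0,-4,0.5,1.5],[-1,0,0,0,0]]'
python3 - <<'E'
from h import *
st()
ps=eyes.get_image("scene"); pt=eyes.get_image("top")
cv2.imwrite("pics/s4.png",cv2.resize(ps["frame"][130:330,260:500,::-1],None,fx=3,fy=3)); cv2.imwrite("pics/t4.png",cv2.resize(pt["frame"][220:360,230:470,::-1],None,fx=3,fy=3))
E
```

```text
clock: 5.1
position: [0.4239, -0.1892, 0.0123]
ee_rot: [-0.0, -0.653, 0.757, -0.018]
contact_force: [0.4, -0.2, 0.4]
width: 0.0003
t 5.1 bay xy [-0.1306 -0.0956] z 0.0123 yaw-bay -101.7 F [ 0.4 -0.2  0.4] w 0.0
```

View pics/s4.png

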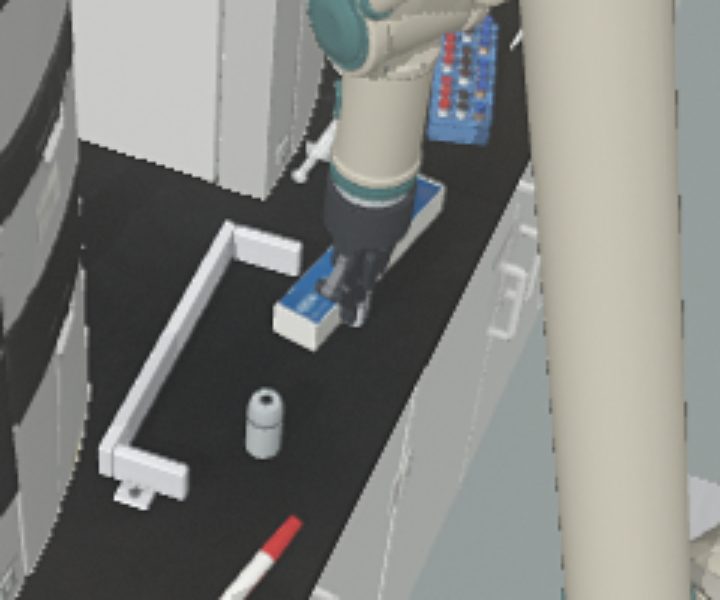

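View pics/t4.png

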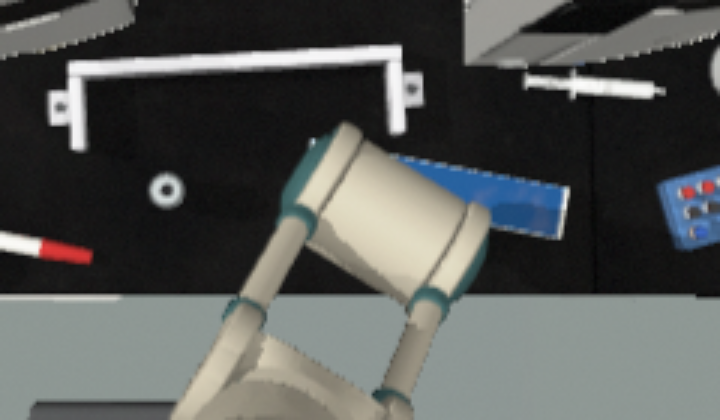

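```bash
python3 -m inch '[[-1,0,-4,-0.5,1.2],[-1,0,-4,-0.5,1.2],[-1,0,-4,-0.5,1.2],[-1,0,-4,-0.5,1.2],[-1,0,-4,-0.5,1.2],[-1,0,0,0,0],[-1,0,6,0,0],[-1,0,12,0,0],[-1,0,12,0,0],[-1,0,0,-25,0],[-1,0,0,-35,0],[-1,0,0,-30,0],[-1,5,30,0,0],[-1,25,30,0,0],[-1,25,0,0,0],[-1,25,0,0,0]]'
cat >> h.py <<'E'
def carton(x0):
    ps=eyes.get_image("scene"); pt=eyes.get_image("top"); pm=[]
    for p in(ps,pt):
        r=regions_of(p,"long_carton")
        if r: pm.append((p,r[0]["mask"].astype(float))); print(r[0]["confidence"],r[0]["bbox"])
    P=[bx(-.0225,.0225,-.115,.115,0,.032)]
    out=None
    for s in ([pm[:1],pm[1:],pm] if len(pm)>1 else [pm]):
        q,e=fitsil(s,P,x0); b=w2b(*q[:2]); print("world",q[:2].round(4),"bay",b.round(4),"phi",round(3.3-np.degrees(q[2]),2),"err",round(e,1)); out=q
    return ps,pt,out
def show(name,p,q,win=(.48,-.12),parts=()):
    im=p["frame"][:,:,::-1]; u=w2p(p,[[*win,0]])[0].astype(int); x0,y0=max(0,u[0]-95),max(0,u[1]-70)
    im=cv2.resize(im[y0:y0+140,x0:x0+190],None,fx=4,fy=4,interpolation=cv2.INTER_CUBIC)
    for P,qq in [(bx(-.0225,.0225,-.115,.115,0,.032),q)]:
        h=cv2.convexHull(((w2p(p,place(P,*qq))-[x0,y0]+.5)*4-.5).astype(np.float32)).round().astype(int); cv2.polylines(im,[h],True,(0,0,255),1)
    cv2.imwrite(name,im)
E
python3 - <<'E'
from h import *
st()
ps,pt,q=carton([.44,-.22,-.28])
show("pics/s5.png",ps,q); show("pics/t5.png",pt,q)
E
```

```text
clock: 6.53
position: [0.3196, -0.2359, 0.1066]
ee_rot: [-0.0, -0.613, 0.79, -0.014]
contact_force: [0.6, -0.6, -0.5]
width: 0.0002
t 6.53 bay xy [-0.2375 -0.1362] z 0.1066 yaw-bay -107.7 F [ 0.6 -0.6 -0.5] w 0.0
0.62 [343.9, 186.1, 66.0, 56.0]
0.8 [334.0, 262.5, 86.1, 34.2]
world [ 0.4563 -0.2666] bay [-0.1028 -0.1748] phi 20.58 err 71.1
world [ 0.4533 -0.267 ] bay [-0.1058 -0.175 ] phi 20.71 err 115.2
world [ 0.4547 -0.2662] bay [-0.1043 -0.1743] phi 20.72 err 238.6
```

View pics/s5.png

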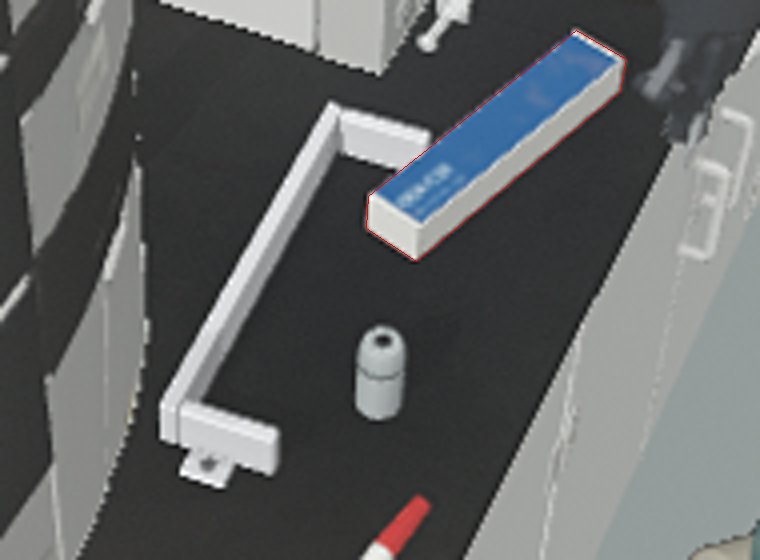

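View pics/t5.png

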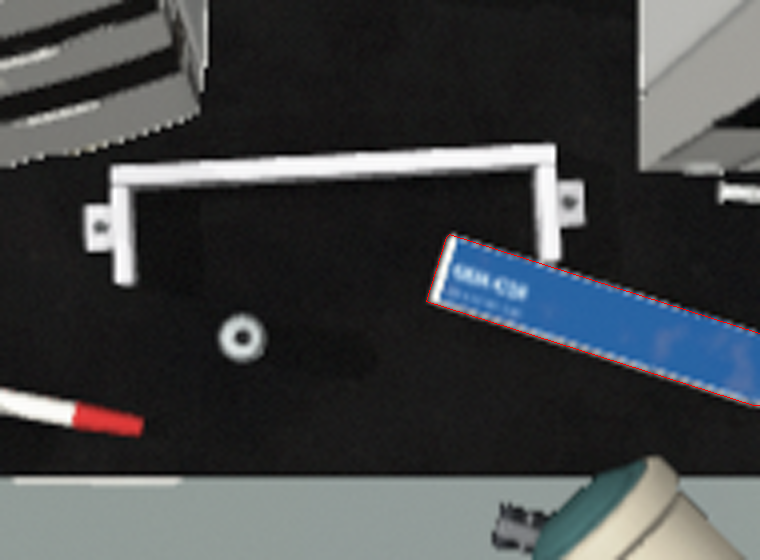

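Run:
```python
from h import *
ps=eyes.get_image("scene")
for w in p2w(ps,[[287,180],[349,194],[375,172],[290,270],[252,340]]): print(w.round(3),w2b(*w[:2]).round(3))
print(togo(-.0619,-.1966,.107))
```

```text
[ 0.756 -0.295  0.   ] [ 0.194 -0.22 ]
[ 0.563 -0.32   0.   ] [ 0.001 -0.234]
[ 0.531 -0.445  0.   ] [-0.039 -0.357]
[0.587 0.013 0.   ] [0.043 0.097]
[0.569 0.24  0.   ] [0.039 0.325]
[   4.2 -184.2    2.8]
```

```bash
python3 -m inch '[[-1,0,-20,0,1],[-1,0,-25,0,1],[-1,0,-25,0,1],[-1,0,-25,0,0],[-1,0,-25,0,0],[-1,0,-25,0,0],[-1,0,-20,0,0],[-1,0,-10,0,0],[-1,0,0,0,0]]'
python3 - <<'E'
from h import *
st(); print(togo(-.0619,-.1966,.016))
ps=eyes.get_image("scene")
cv2.imwrite("pics/s6.png",cv2.resize(ps["frame"][80:330,240:500,::-1],None,fx=3,fy=3)[:, :780][:600])
E
```

```text
clock: 7.53
position: [0.4929, -0.272, 0.1038]
ee_rot: [-0.0, -0.595, 0.804, -0.005]
contact_force: [-0.4, -0.5, -0.1]
width: 0.0
t 7.53 bay xy [-0.0665 -0.1823] z 0.1038 yaw-bay -110.3 F [-0.4 -0.5 -0.1] w 0.0
[11.2 -8.5 87.9]
```

View pics/s6.png

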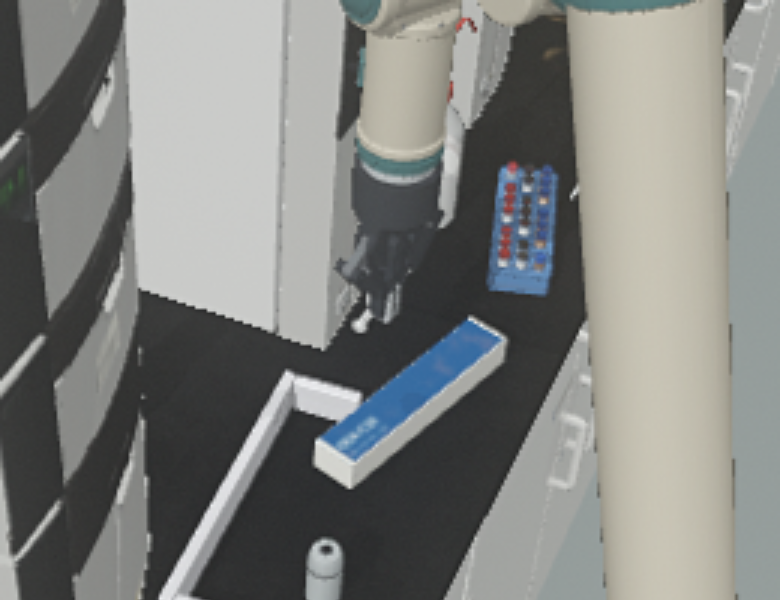

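```bash
python3 -m inch '[[-1,6,-5,0,0],[-1,5,-4,0,0],[-1,0,0,0,0]]'
python3 - <<'E'
from h import *
st(); print(togo(-.0619,-.1966,.016))
E
python3 -m inch '[[-1,0,0,20,0],[-1,0,0,20,0],[-1,0,0,15,0],[-1,0,0,10,0],[-1,0,0,0,0]]'
python3 - <<'E'
from h import *
st(); print(togo(-.0619,-.1966,.016))
E
```

```text
clock: 7.83
position: [0.4937, -0.2824, 0.103]
ee_rot: [-0.001, -0.596, 0.803, -0.002]
contact_force: [-0.2, -0.2, -0.1]
width: 0.0002
t 7.83 bay xy [-0.0663 -0.1927] z 0.103 yaw-bay -110.2 F [-0.2 -0.2 -0.1] w 0.0
[ 1.7 -5.4 87. ]
clock: 8.25
position: [0.4907, -0.2846, 0.0383]
ee_rot: [-0.001, -0.594, 0.804, -0.003]
contact_force: [-0.8, -0.1, 0.0]
width: 0.0001
t 8.25 bay xy [-0.0694 -0.1947] z 0.0383 yaw-bay -110.4 F [-0.8 -0.1  0. ] w 0.0
[-1.  -7.6 22.3]
```

```bash
python3 -m inch '[[-1,0,-7,0,0],[-1,0,-2,10,0],[-1,0,0,10,0],[-1,0,0,3,0],[-1,0,0,0,0]]'
python3 - <<'E'
from h import *
st(); print(togo(-.0619,-.1966,.016))
E
```

```text
clock: 8.67
position: [0.5009, -0.2891, 0.0156]
ee_rot: [-0.001, -0.593, 0.805, -0.005]
contact_force: [0.0, -0.3, 0.6]
width: -0.0002
t 8.67 bay xy [-0.0595 -0.1998] z 0.0156 yaw-bay -110.5 F [ 0.  -0.3  0.6] w -0.0
[-2.2  3.4 -0.5]
```

```bash
python3 -m inch '[[-1,0,4,0,0],[-1,0,4,0,0],[-1,0,4,0,0],[-1,0,4,0,0],[-1,0,4,0,0],[-1,0,4,0,0],[-1,0,4,0,0],[-1,0,4,0,0],[-1,0,3,0,0],[-1,0,0,0,0]]'
python3 - <<'E'
from h import *
st(); ps,pt,q=carton([.44,-.26,-.3]); show("pics/t7.png",pt,q); show("pics/s7.png",ps,q)
E
```

```text
clock: 9.5
position: [0.4658, -0.2787, 0.0169]
ee_rot: [0.0, -0.593, 0.805, -0.008]
contact_force: [1.2, -0.3, 0.0]
width: 0.0
t 9.5 bay xy [-0.0939 -0.1874] z 0.0169 yaw-bay -110.5 F [ 1.2 -0.3  0. ] w 0.0
0.78 [350.5, 189.0, 65.1, 56.0]
0.88 [329.3, 265.8, 83.2, 39.8]
world [ 0.4363 -0.2598] bay [-0.1223 -0.1668] phi 20.94 err 99.3
world [ 0.4353 -0.2551] bay [-0.123 -0.162] phi 21.95 err 532.6
world [ 0.4348 -0.2592] bay [-0.1237 -0.1662] phi 21.68 err 655.0
```

View pics/t7.png

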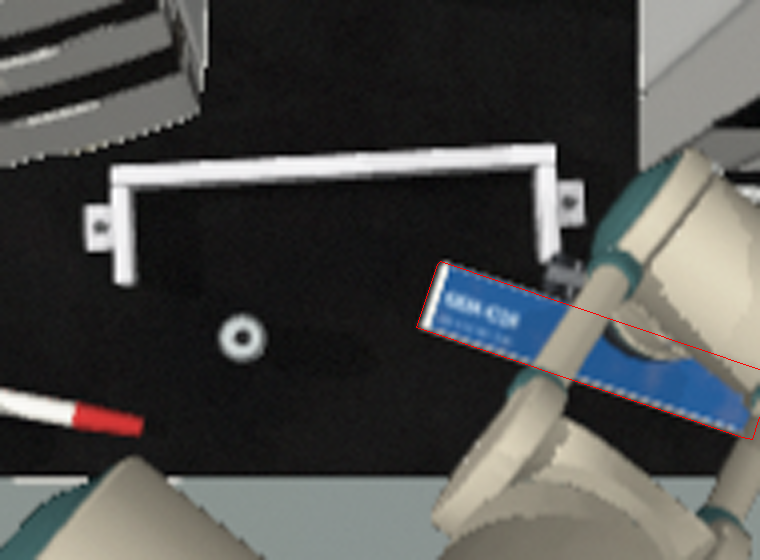

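View pics/s7.png

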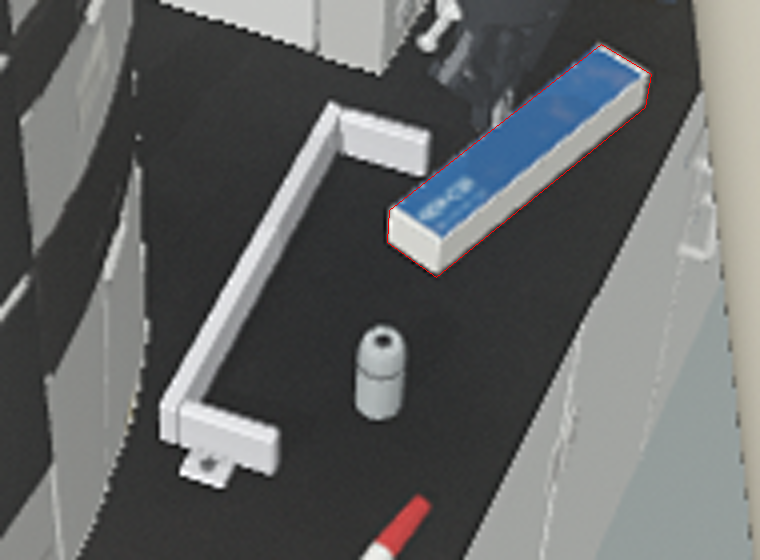

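```bash
python3 -m inch '[[-1,0,-6,0,0],[-1,0,-10,0,0],[-1,0,0,-20,0],[-1,0,0,-25,0],[-1,0,0,-25,0],[-1,0,0,0,0]]'
python3 - <<'E'
from h import *
st(); ps,pt,q=carton([.435,-.26,-.3]); show("pics/t8.png",pt,q)
b=w2b(*q[:2]); f=np.radians(3.3)-q[2]; u=np.array([np.sin(f),np.cos(f)]); g=b-.155*u
print("goal",g.round(4),togo(*g,.09))
for t in("rack","syringe_a"):
    r=regions_of(pt,t)
    if r:
        ys,xs=np.nonzero(r[0]["mask"]); w=p2w(pt,np.c_[xs,ys],.02 if t=="rack" else .01); print(t,w.min(0).round(3),w.max(0).round(3))
E
```

```text
clock: 10.2
position: [0.4848, -0.2837, 0.0876]
ee_rot: [-0.0, -0.594, 0.805, -0.006]
contact_force: [0.1, -0.9, 0.6]
width: 0.0001
t 10.2 bay xy [-0.0752 -0.1935] z 0.0876 yaw-bay -110.5 F [ 0.1 -0.9  0.6] w 0.0
0.87 [350.6, 190.1, 66.3, 56.8]
0.96 [332.1, 266.3, 87.1, 38.5]
world [ 0.4365 -0.2597] bay [-0.1221 -0.1667] phi 21.03 err 74.8
world [ 0.4342 -0.2601] bay [-0.1245 -0.167 ] phi 21.0 err 361.0
world [ 0.4356 -0.2601] bay [-0.123  -0.1671] phi 21.32 err 458.3
goal [-0.1794 -0.3115] [148.4  51.8  -7. ]
rack [ 0.391 -0.648  0.02 ] [ 0.492 -0.461  0.02 ]
```

View pics/t8.png

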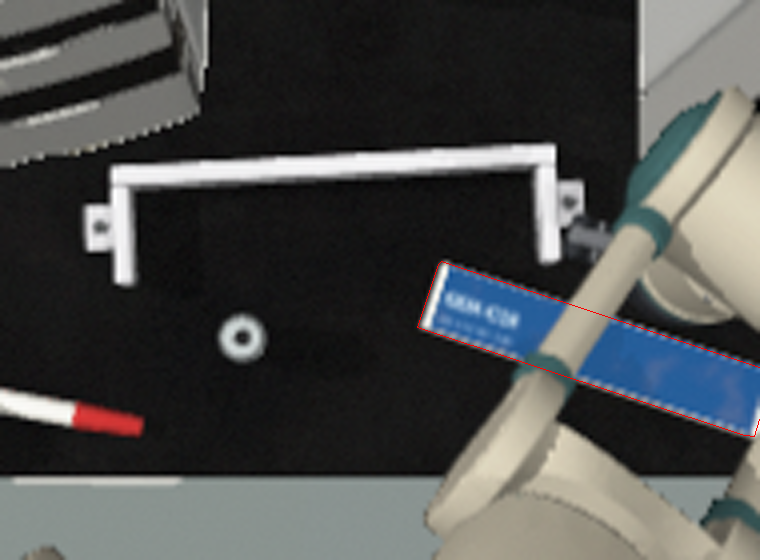

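```bash
python3 -m inch '[[-1,15,5,0,0],[-1,22,8,0,0],[-1,22,8,0,0],[-1,22,8,0,0],[-1,22,8,0,0],[-1,22,8,0,0],[-1,22,8,0,0],[-1,0,0,0,0]]'
python3 - <<'E'
from h import *
st(); print(togo(-.1786,-.3115,.016))
E
```

```text
clock: 11.17
position: [0.3804, -0.4059, 0.0732]
ee_rot: [-0.003, -0.596, 0.803, 0.008]
contact_force: [0.1, 0.1, -0.1]
width: -0.0004
t 11.17 bay xy [-0.1865 -0.3095] z 0.0732 yaw-bay -110.2 F [ 0.1  0.1 -0.1] w -0.0
[-0.6 -9.  57.1]
```

```bash
python3 -m inch '[[-1,0,-5,15,0],[-1,0,-4,20,0],[-1,0,0,12,0],[-1,0,0,6,0],[-1,0,0,0,0]]'
python3 - <<'E'
from h import *
st(); print(togo(-.1786,-.3115,.016))
ps=eyes.get_image("scene"); cv2.imwrite("pics/s9.png",cv2.resize(ps["frame"][120:300,280:500,::-1],None,fx=3.3,fy=3.3))
E
```

```text
clock: 11.58
position: [0.3865, -0.4073, 0.0147]
ee_rot: [-0.002, -0.593, 0.805, 0.011]
contact_force: [-0.4, 0.3, 0.2]
width: -0.0002
t 11.58 bay xy [-0.1805 -0.3113] z 0.0147 yaw-bay -110.5 F [-0.4  0.3  0.2] w -0.0
[-0.5 -1.8 -1.3]
```

View pics/s9.png

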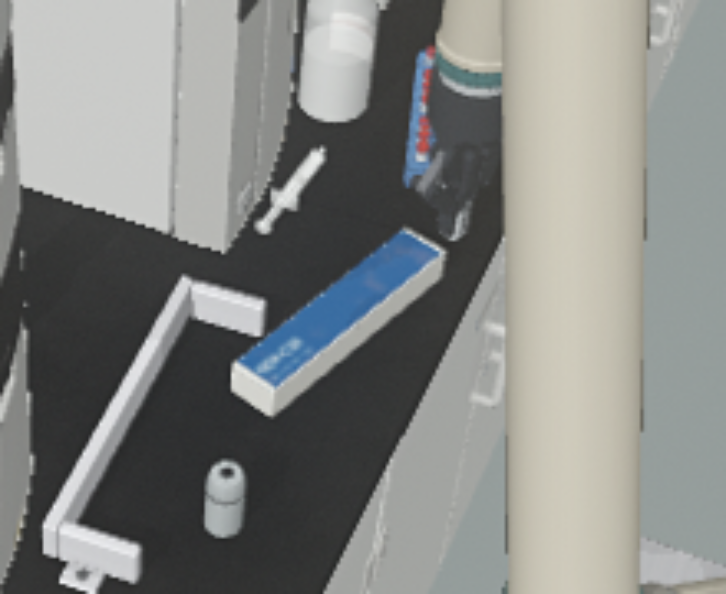

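```bash
python3 -m inch '[[-1,-8,0,0,0],[-1,-8,0,0,0],[-1,-5,0,0,0],[-1,-5,0,0,0],[-1,-5,0,0,0],[-1,-5,0,0,0],[-1,-5,0,0,0],[-1,-5,0,0,0],[-1,-5,0,0,0],[-1,-5,0,0,0],[-1,-5,0,0,0],[-1,-5,0,0,0],[-1,-5,0,0,0],[-1,0,0,0,0]]'
python3 - <<'E'
from h import *
st(); ps,pt,q=carton([.45,-.21,-.3]); show("pics/t10.png",pt,q);show("pics/s10.png",ps,q)
E
```

```text
clock: 12.8
position: [0.4118, -0.3338, 0.0193]
ee_rot: [-0.002, -0.594, 0.804, 0.006]
contact_force: [0.3, 0.1, 0.1]
width: -0.0001
t 12.8 bay xy [-0.151  -0.2393] z 0.0193 yaw-bay -110.4 F [0.3 0.1 0.1] w -0.0
0.71 [339.0, 197.3, 66.7, 59.5]
world [ 0.4525 -0.2096] bay [-0.1033 -0.1177] phi 20.59 err 67.1
```

View pics/t10.png

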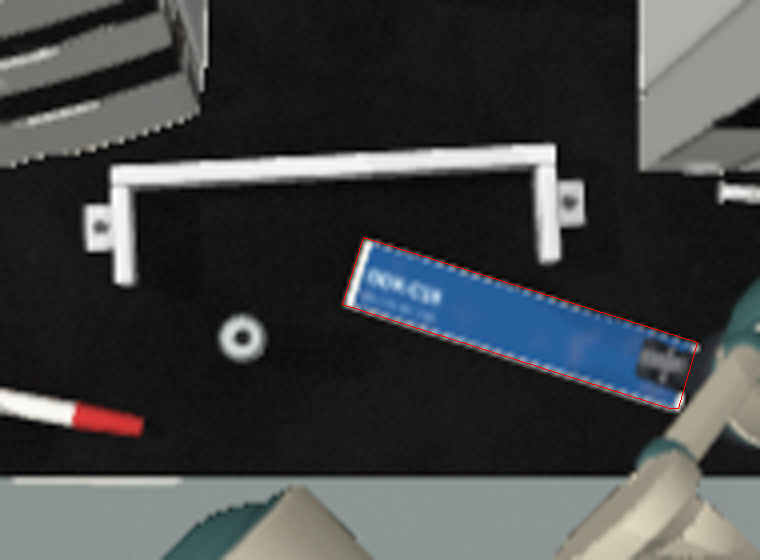

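View pics/s10.png

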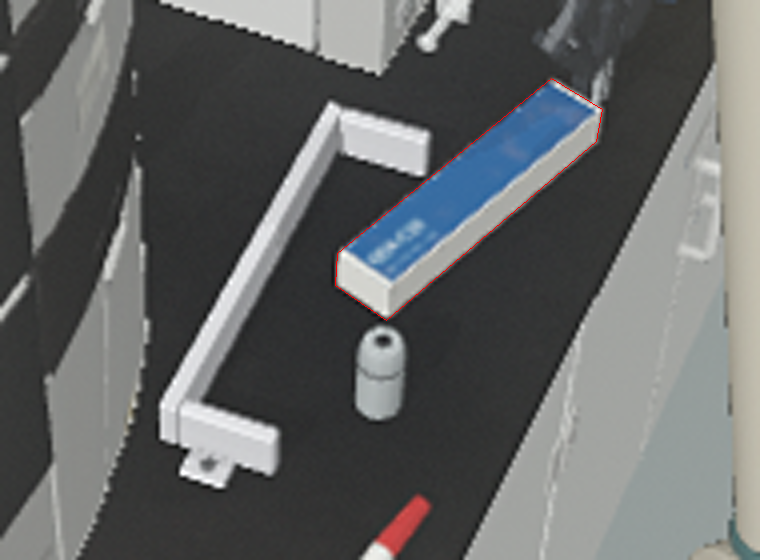

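```bash
python3 -m inch '[[-1,-5,0,1,0],[-1,-5,0,1,0],[-1,-5,0,1,0],[-1,-5,0,0.5,0],[-1,-5,0,0,0],[-1,-5,0,0.5,0],[-1,-5,0,0,0],[-1,-5,0,0.5,0],[-1,-5,0,0,0],[-1,-5,0,0,0],[-1,-5,0,0,0],[-1,-5,0,0,0],[-1,-5,0,0,0],[-1,-5,0,0,0],[-1,0,0,0,0]]'
python3 - <<'E'
from h import *
st(); ps,pt,q=carton([.475,-.15,-.3]); show("pics/t11.png",pt,q);show("pics/s11.png",ps,q)
E
```

```text
clock: 14.25
position: [0.4358, -0.2656, 0.0161]
ee_rot: [-0.004, -0.594, 0.804, 0.001]
contact_force: [-0.1, -0.6, 0.8]
width: 0.0001
t 14.25 bay xy [-0.1232 -0.1726] z 0.0161 yaw-bay -110.4 F [-0.1 -0.6  0.8] w 0.0
0.76 [321.8, 210.2, 66.3, 60.3]
0.66 [116.5, 268.5, 83.2, 19.3]
world [ 0.4746 -0.1405] bay [-0.0772 -0.0499] phi 20.18 err 71.2
world [ 0.4393 -0.1361] bay [-0.1122 -0.0435] phi -0.27 err 2808.9
world [ 0.4744 -0.1409] bay [-0.0775 -0.0503] phi 20.26 err 2912.8
```

View pics/t11.png

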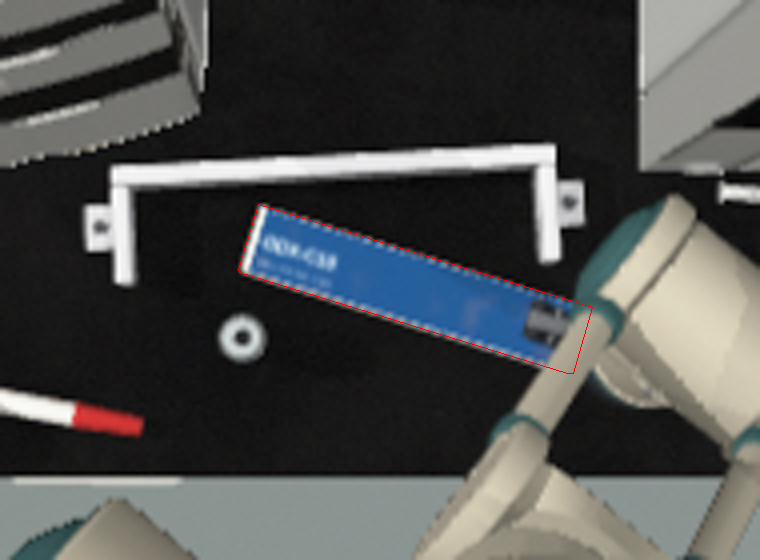

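View pics/s11.png

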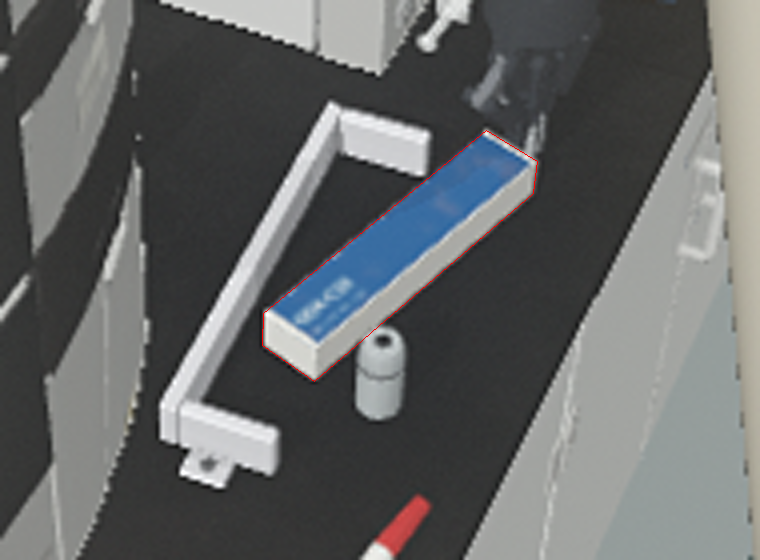

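```bash
python3 -m inch '[[-1,-5,0,0.5,0],[-1,-5,0,0,0],[-1,-5,0,0.5,0],[-1,-5,0,0,0],[-1,-5,0,0.5,0],[-1,-5,0,0,0],[-1,-5,0,0.5,0],[-1,-4,0,0,0],[-1,-4,0,0,0],[-1,-3,0,0,0],[-1,0,0,0,0]]'
python3 - <<'E'
from h import *
st(); ps,pt,q=carton([.495,-.10,-.3]); show("pics/t12.png",pt,q);show("pics/s12.png",ps,q)
E
```

```text
clock: 15.37
position: [0.4506, -0.2199, 0.014]
ee_rot: [-0.004, -0.594, 0.804, -0.0]
contact_force: [-0.8, -3.3, 1.6]
width: 0.0
t 15.37 bay xy [-0.1057 -0.1279] z 0.014 yaw-bay -110.4 F [-0.8 -3.3  1.6] w 0.0
0.6 [308.3, 219.6, 66.9, 60.7]
world [ 0.4892 -0.0954] bay [-0.06   -0.0057] phi 19.8 err 77.8
```

View pics/t12.png

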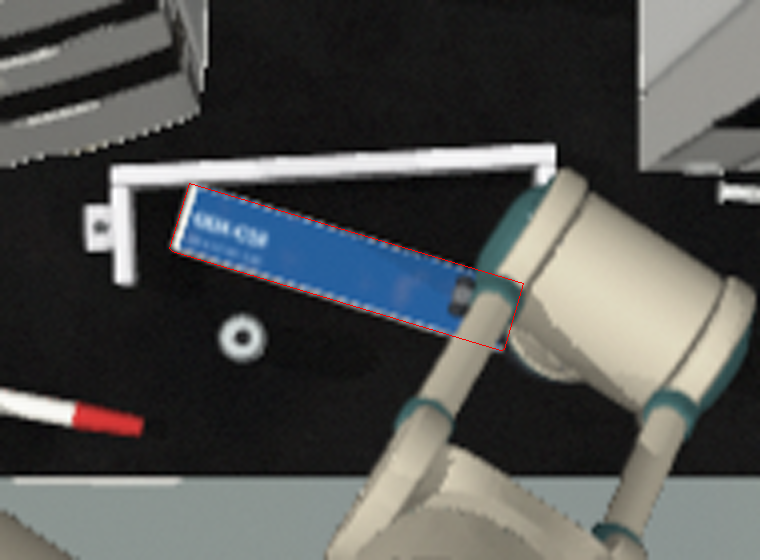

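View pics/s12.png

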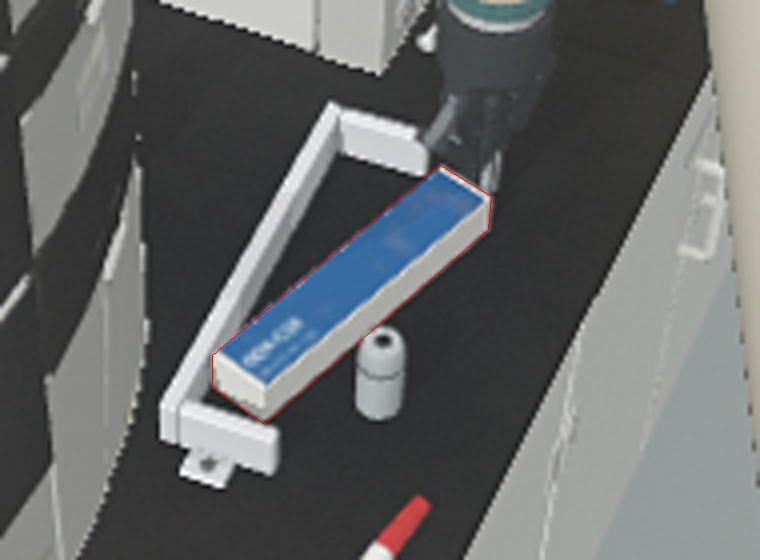

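```bash
python3 -m inch '[[-1,-3.5,1.2,0,0],[-1,-3.5,1.2,0,0],[-1,-3.5,1.2,0,0],[-1,-3.5,1.2,0,0],[-1,-3.5,1.2,0,0],[-1,-3.5,1.2,0,0],[-1,0,0,0,0]]'
python3 - <<'E'
from h import *
st(); ps,pt,q=carton([.49,-.08,-.27]); show("pics/t13.png",pt,q);show("pics/s13.png",ps,q)
E
```

```text
clock: 16.15
position: [0.4493, -0.1973, 0.0136]
ee_rot: [-0.005, -0.594, 0.805, -0.001]
contact_force: [-0.8, -1.4, 1.3]
width: 0.0004
t 16.15 bay xy [-0.1057 -0.1052] z 0.0136 yaw-bay -110.5 F [-0.8 -1.4  1.3] w 0.0
0.6 [301.6, 224.1, 76.1, 60.7]
0.9 [258.3, 247.1, 74.9, 33.7]
world [ 0.4885 -0.075 ] bay [-0.0596  0.0147] phi 20.12 err 156.6
world [ 0.4873 -0.0718] bay [-0.0605  0.0179] phi 20.67 err 377.7
world [ 0.488  -0.0735] bay [-0.06    0.0162] phi 20.05 err 557.3
```

View pics/t13.png

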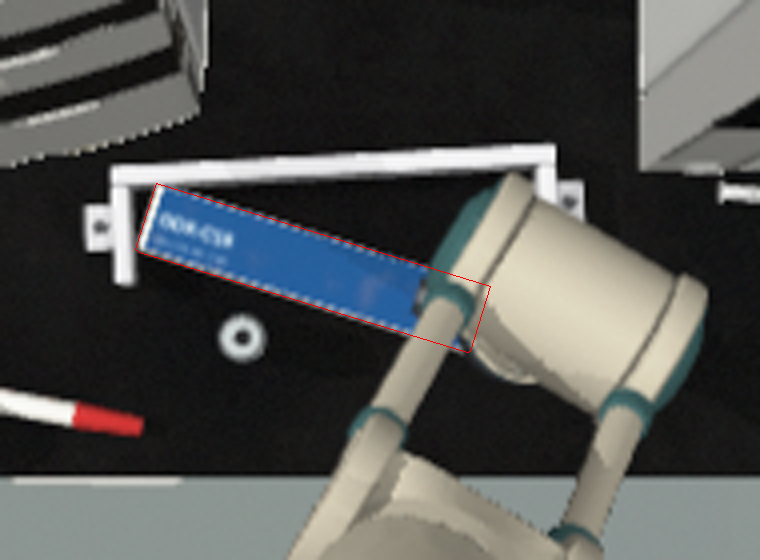

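View pics/s13.png

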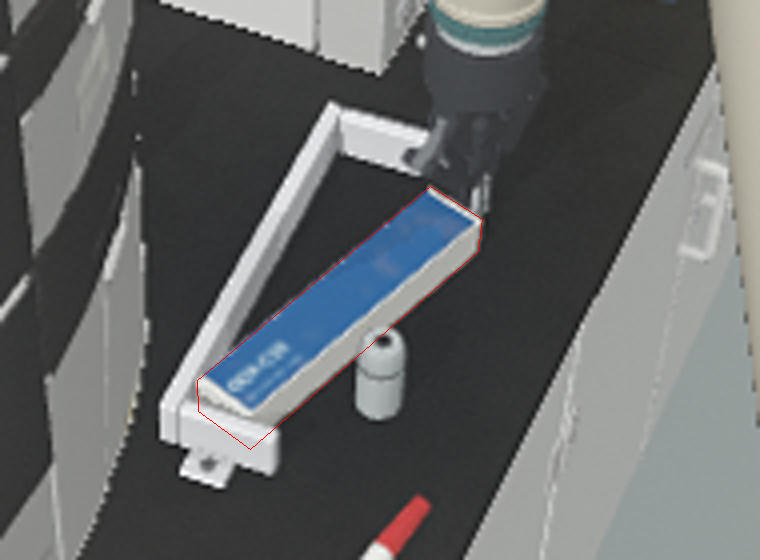

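```bash
python3 -m inch '[[-1,8,0,0,0],[-1,12,0,0,0],[-1,0,0,-15,0],[-1,0,0,-22,0],[-1,0,0,-22,0],[-1,0,0,0,0]]'
python3 - <<'E'
from h import *
st(); ps,pt,q=carton([.488,-.075,-.29]); show("pics/t14.png",pt,q);show("pics/s14.png",ps,q)
b=w2b(*q[:2]); f=np.radians(3.3)-q[2]; u=np.array([np.sin(f),np.cos(f)]);n=np.array([np.cos(f),-np.sin(f)]); g=b-.088*u-.055*n
print("goal",g.round(4),togo(*g,.07))
E
```

```text
clock: 16.85
position: [0.4404, -0.2193, 0.0721]
ee_rot: [-0.006, -0.593, 0.805, 0.004]
contact_force: [0.9, -0.3, 0.5]
width: -0.0001
t 16.85 bay xy [-0.1159 -0.1266] z 0.0721 yaw-bay -110.6 F [ 0.9 -0.3  0.5] w -0.0
0.9 [302.9, 225.2, 73.0, 59.2]
0.62 [259.3, 245.9, 81.2, 38.0]
world [ 0.4878 -0.0753] bay [-0.0602  0.0144] phi 20.65 err 158.1
world [ 0.4878 -0.0709] bay [-0.06    0.0188] phi 20.46 err 190.3
world [ 0.4879 -0.073 ] bay [-0.06    0.0167] phi 20.45 err 363.1
goal [-0.1423 -0.0466] [-64.1  49.6  -0.9]
```

View pics/s14.png

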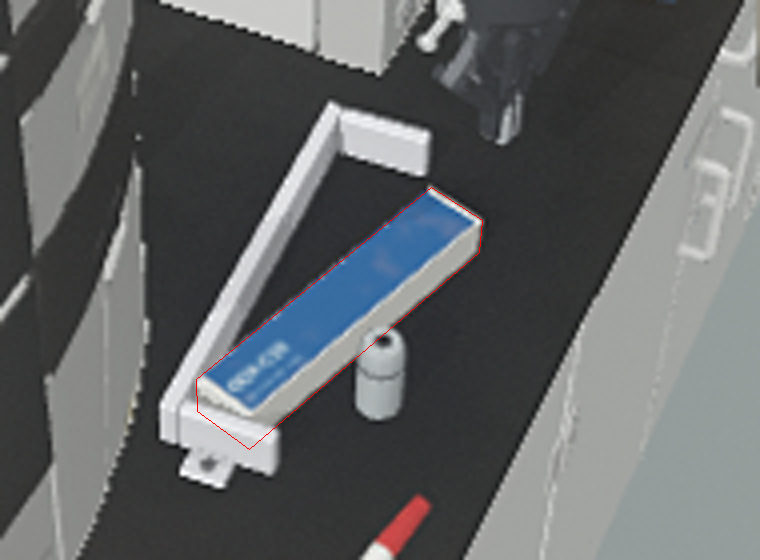

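```bash
python3 -m inch '[[-1,0,20,0,0],[-1,0,20,0,0],[-1,-10,10,0,0],[-1,-20,0,0,0],[-1,-20,0,0,0],[-1,-12,0,0,0],[-1,0,0,0,0]]'
python3 - <<'E'
from h import *
st(); print(togo(-.1423,-.0466,.016))
E
```

```text
clock: 17.63
position: [0.4025, -0.1374, 0.0624]
ee_rot: [-0.009, -0.591, 0.807, 0.015]
contact_force: [-0.0, -0.8, 0.6]
width: 0.0001
t 17.63 bay xy [-0.149  -0.0427] z 0.0624 yaw-bay -110.9 F [-0.  -0.8  0.6] w 0.0
[ 1.4 -9.3 46.1]
```

```bash
python3 -m inch '[[-1,2,-3,15,0],[-1,2,-3,15,0],[-1,0,0,12,0],[-1,0,0,4,0],[-1,0,0,0,0]]'
python3 - <<'E'
from h import *
st(); print(togo(-.1423,-.0466,.016))
ps=eyes.get_image("scene"); cv2.imwrite("pics/s15.png",cv2.resize(ps["frame"][160:320,270:460,::-1],None,fx=3.7,fy=3.7))
E
```

```text
clock: 18.05
position: [0.4055, -0.1414, 0.0129]
ee_rot: [-0.01, -0.593, 0.805, 0.015]
contact_force: [0.0, 0.4, -0.1]
width: 0.0
t 18.05 bay xy [-0.1463 -0.0469] z 0.0129 yaw-bay -110.6 F [ 0.   0.4 -0.1] w 0.0
[-1.7 -3.5 -3.2]
```

View pics/s15.png

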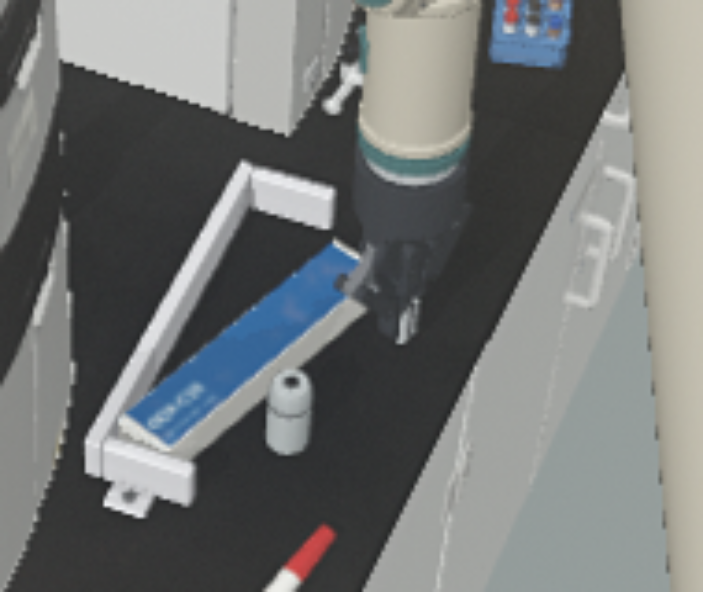

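```bash
python3 -m inch '[[-1,1,-5,-0.5,0],[-1,1,-5,0,0],[-1,1,-5,0,0],[-1,1,-5,0,0],[-1,1,-4,0,0],[-1,1,-4,0,-1.2],[-1,1,-4,0,-1.2],[-1,1,-4,0,-1.2],[-1,1,-4,0,-1.2],[-1,1,-4,0,-1.2],[-1,0,-4,0,-1.2],[-1,0,-4,0,-1.2],[-1,0,-4,0,-1.2],[-1,0,0,0,0]]'
python3 - <<'E'
from h import *
st(); ps,pt,q=carton([.51,-.08,-.15]); show("pics/t16.png",pt,q);show("pics/s16.png",ps,q)
E
```

```text
clock: 19.27
position: [0.4621, -0.1688, 0.0138]
ee_rot: [-0.009, -0.665, 0.747, 0.015]
contact_force: [0.4, 0.6, -0.2]
width: 0.0004
t 19.27 bay xy [-0.0913 -0.0775] z 0.0138 yaw-bay -100.0 F [ 0.4  0.6 -0.2] w 0.0
0.82 [304.6, 218.9, 53.7, 66.7]
0.83 [260.6, 250.2, 62.5, 18.5]
world [ 0.5025 -0.0783] bay [-0.0458  0.0105] phi 7.05 err 246.4
world [ 0.501  -0.0734] bay [-0.047   0.0155] phi 6.86 err 573.9
world [ 0.5018 -0.0758] bay [-0.0463  0.0131] phi 6.78 err 846.0
```

View pics/t16.png

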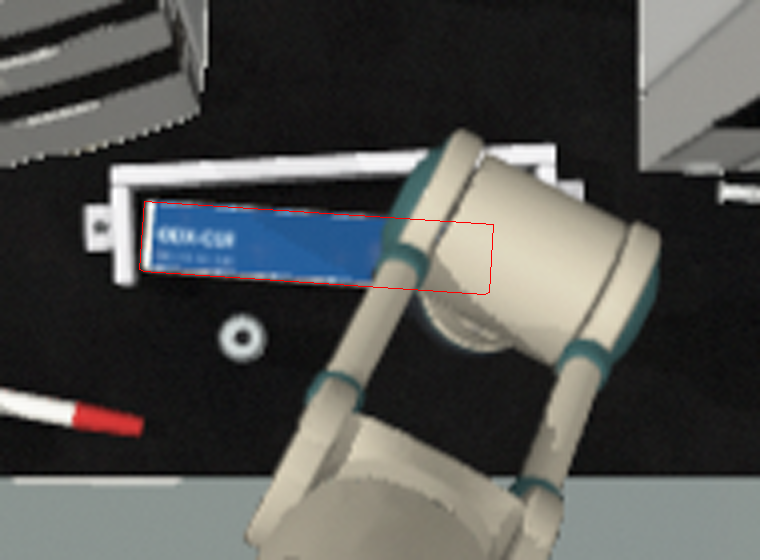

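View pics/s16.png

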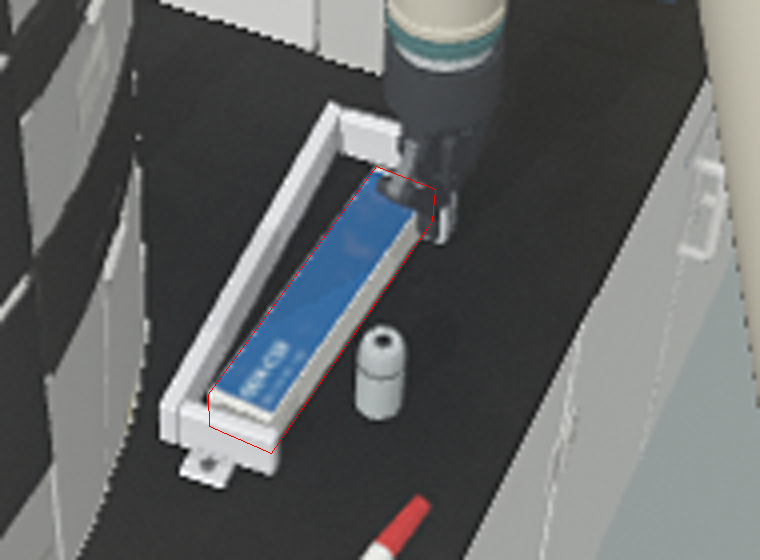

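```bash
python3 -m inch '[[-1,0,6,0,-2],[-1,0,8,0,-2],[-1,-10,0,0,-2],[-1,-15,0,0,-2],[-1,-15,0,0,-2],[-1,-15,0,0,0],[-1,-12,0,0,0],[-1,0,0,0,0]]'
python3 - <<'E'
from h import *
st(); ps,pt,q=carton([.502,-.075,-.06]); show("pics/t17.png",pt,q);show("pics/s17.png",ps,q)
E
```

```text
clock: 20.13
position: [0.4474, -0.0959, 0.0155]
ee_rot: [0.005, 0.729, -0.684, -0.014]
contact_force: [0.8, -0.4, 0.5]
width: -0.0001
t 20.13 bay xy [-0.1018 -0.0038] z 0.0155 yaw-bay -89.6 F [ 0.8 -0.4  0.5] w -0.0
0.89 [306.3, 224.7, 43.0, 59.7]
0.89 [260.7, 249.9, 91.3, 15.6]
world [ 0.5048 -0.0806] bay [-0.0436  0.0081] phi 5.49 err 485.3
world [ 0.5025 -0.0774] bay [-0.0457  0.0114] phi 5.78 err 1099.0
world [ 0.5051 -0.0773] bay [-0.0432  0.0114] phi 4.43 err 1595.4
```

View pics/t17.png

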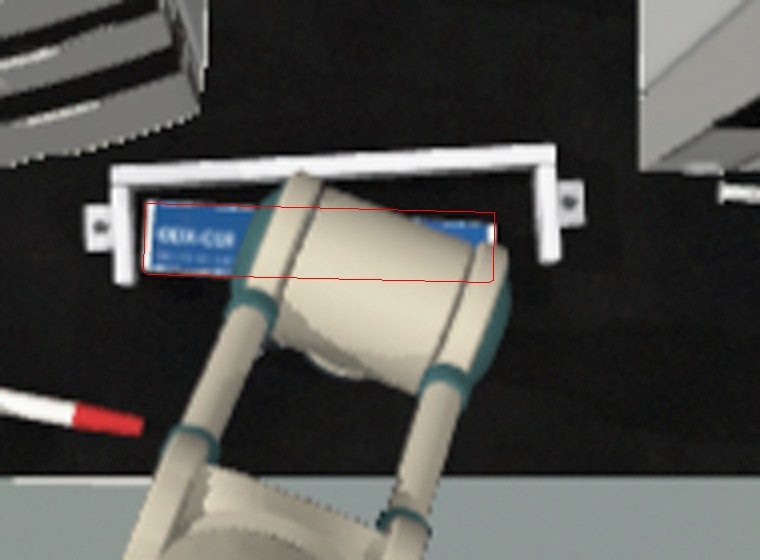

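View pics/s17.png

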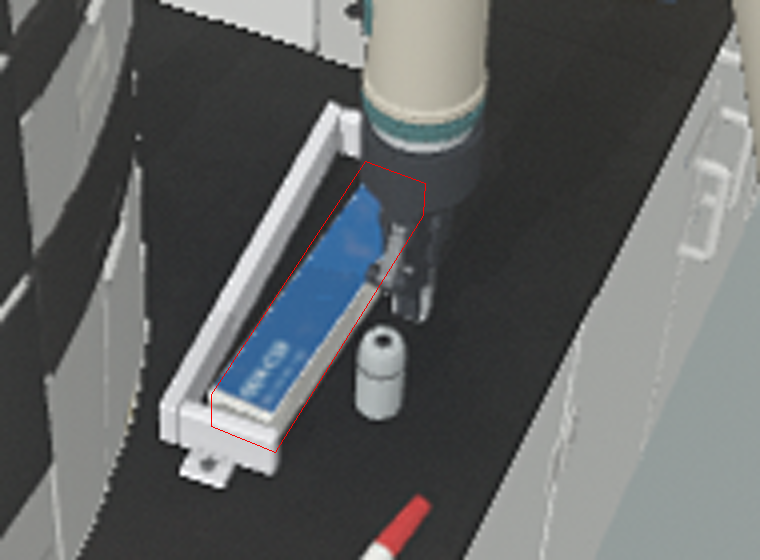

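```bash
python3 -m inch '[[-1,0.5,-5,0,0],[-1,0.5,-5,0,0],[-1,0.5,-5,0,0],[-1,0,-4,0,0],[-1,0,-4,0,0],[-1,0,-4,0,0],[-1,0,-4,0,0],[-1,0,-4,0,0],[-1,0,-4,0,0],[-1,0,0,0,0]]'
python3 - <<'E'
from h import *
st(); ps,pt,q=carton([.515,-.075,-.0]); show("pics/t18.png",pt,q);show("pics/s18.png",ps,q)
E
```

```text
clock: 21.17
position: [0.4885, -0.1003, 0.0137]
ee_rot: [0.008, 0.728, -0.686, -0.016]
contact_force: [-1.5, -0.8, 0.1]
width: -0.0
t 21.17 bay xy [-0.061  -0.0106] z 0.0137 yaw-bay -89.9 F [-1.5 -0.8  0.1] w -0.0
0.9 [302.2, 224.9, 38.0, 57.7]
0.58 [257.7, 243.9, 29.5, 16.1]
world [ 0.525  -0.0837] bay [-0.0236  0.0039] phi -0.31 err 590.3
world [ 0.523  -0.0688] bay [-0.0248  0.0188] phi 1.22 err 1166.4
world [ 0.5242 -0.0724] bay [-0.0238  0.0151] phi 0.12 err 1771.9
```

View pics/t18.png

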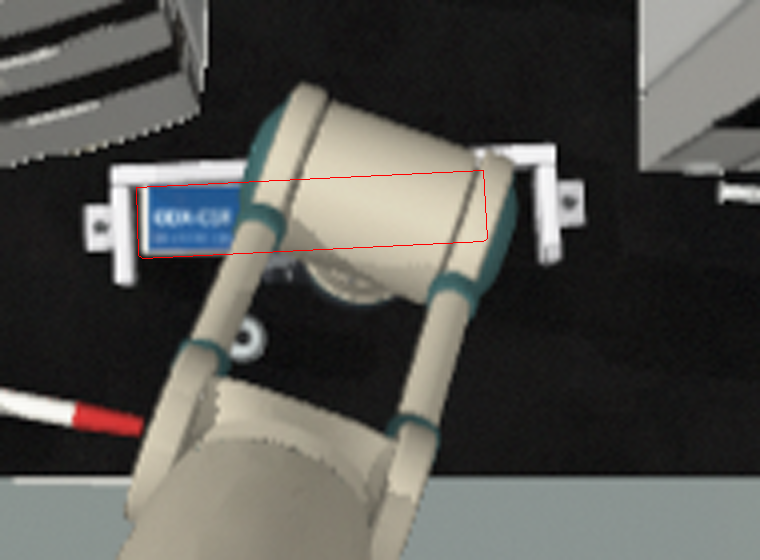

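View pics/s18.png

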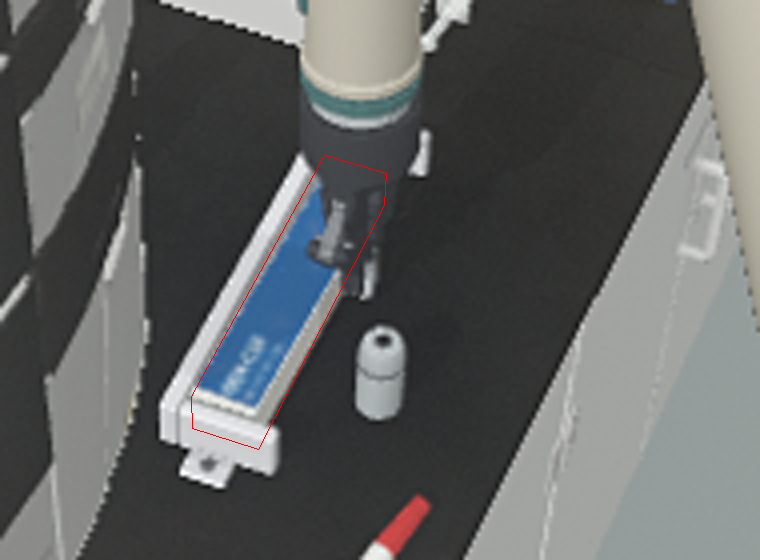

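```bash
python3 -m inch '[[-1,0.5,-3,0,0],[-1,0.5,-3,0,0],[-1,0,-2,0,0],[-1,0,0,0,0]]'
python3 - <<'E'
from h import *
st()
E
python3 -m inch '[[-1,0,7,0,0],[-1,0,12,0,0],[-1,0,15,0,0],[-1,0,0,-20,0],[-1,0,0,-30,0],[-1,0,0,-30,0],[-1,15,20,0,0],[-1,20,25,0,0],[-1,20,30,0,0],[-1,20,30,0,0],[-1,0,0,0,0]]'
python3 - <<'E'
from h import *
st(); ps,pt,q=carton([.525,-.08,.05]); show("pics/t19.png",pt,q);show("pics/s19.png",ps,q)
E
```

```text
clock: 21.7
position: [0.4941, -0.1006, 0.0136]
ee_rot: [0.009, 0.728, -0.685, -0.018]
contact_force: [-0.7, 0.4, 1.0]
width: 0.0001
t 21.7 bay xy [-0.0554 -0.0112] z 0.0136 yaw-bay -89.9 F [-0.7  0.4  1. ] w 0.0
clock: 22.62
position: [0.3564, -0.1866, 0.1004]
ee_rot: [0.007, 0.729, -0.684, -0.012]
contact_force: [0.4, 0.0, 0.1]
width: 0.0001
t 22.62 bay xy [-0.1978 -0.0891] z 0.1004 yaw-bay -89.7 F [0.4 0.  0.1] w 0.0
0.75 [303.2, 219.7, 46.5, 61.2]
0.6 [259.3, 242.5, 90.5, 21.3]
world [ 0.5283 -0.0875] bay [-0.0206 -0.0001] phi -0.15 err 188.6
world [ 0.5245 -0.0751] bay [-0.0236  0.0125] phi -0.43 err 98.4
world [ 0.5256 -0.0751] bay [-0.0225  0.0124] phi -0.14 err 346.9
```

View pics/t19.png

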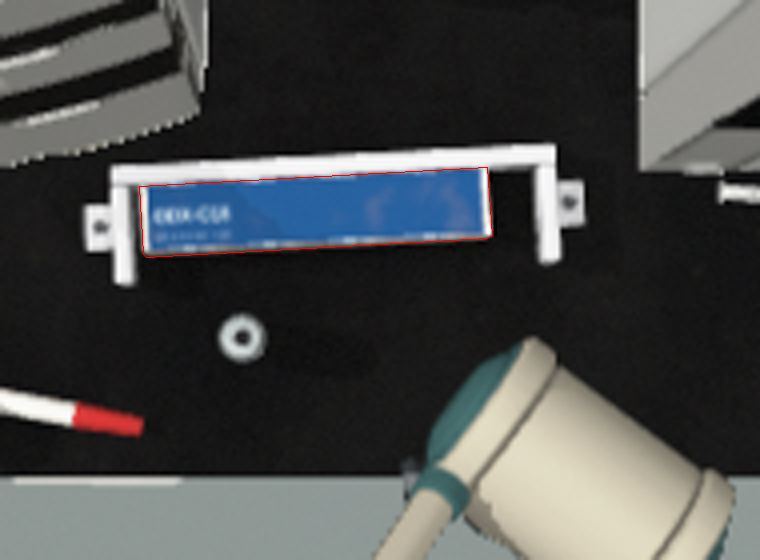

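View pics/s19.png

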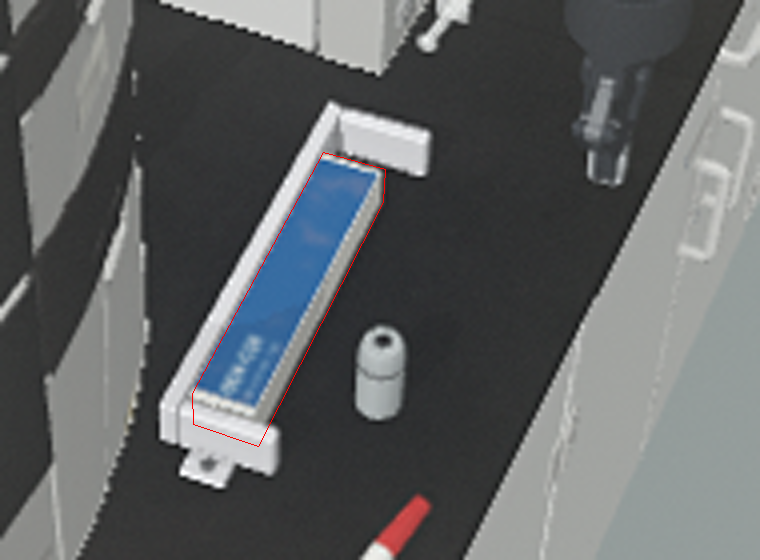

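```bash
python3 - <<'E'
from h import *
print(togo(-.1,-.06,.1))
E
python3 -m inch '[[-1,-10,-25,0,0],[-1,-10,-25,0,0],[-1,-5,-25,0,0],[-1,0,-20,0,0],[-1,0,0,0,0]]'
python3 - <<'E'
from h import *
st();print(togo(-.085,-.06,.016))
E
```

```text
[-26.5 -92.7  -1.4]
clock: 23.23
position: [0.4628, -0.147, 0.0977]
ee_rot: [0.003, 0.732, -0.681, -0.01]
contact_force: [0.3, 0.3, 0.1]
width: 0.0
t 23.23 bay xy [-0.0894 -0.0557] z 0.0977 yaw-bay -89.2 F [0.3 0.3 0.1] w 0.0
[ 5.1 -5.9 81.6]
```

```bash
python3 -m inch '[[-1,3,2,20,0],[-1,2,2,25,0],[-1,0,0,20,0],[-1,0,0,10,0],[-1,0,0,5,0],[-1,0,0,0,0]]'
python3 - <<'E'
from h import *
st();print(togo(-.056,-.06,.016))
E
```

```text
clock: 23.73
position: [0.4624, -0.145, 0.0139]
ee_rot: [0.003, 0.737, -0.675, -0.01]
contact_force: [-0.2, 0.7, 0.2]
width: 0.0003
t 23.73 bay xy [-0.0897 -0.0537] z 0.0139 yaw-bay -88.3 F [-0.2  0.7  0.2] w 0.0
[  7.3 -33.4  -2.8]
```

```bash
python3 -m inch '[[-1,1,-6,0,1],[-1,1,-6,-0.5,0.5],[-1,0,-6,-0.5,0],[-1,0,-5,0,0],[-1,0,-4,0,0],[-1,0,-3,0,0],[-1,0,-2,0,0],[-1,0,-2,0,0]]'
for i in 1 2; do python3 -m inch '[[-1,0,-2,0,0],[-1,0,-2,0,0]]'; done
python3 - <<'E'
from h import *
st()
E
```

```text
clock: 24.4
position: [0.4974, -0.1447, 0.0172]
ee_rot: [0.006, 0.729, -0.684, -0.011]
contact_force: [-4.9, -2.6, 3.8]
width: 0.0001
clock: 24.57
position: [0.4973, -0.1447, 0.0173]
ee_rot: [0.009, 0.73, -0.683, -0.014]
contact_force: [-4.2, -1.5, 3.3]
width: 0.0001
clock: 24.73
position: [0.4972, -0.1447, 0.0174]
ee_rot: [0.012, 0.73, -0.683, -0.017]
contact_force: [-4.2, -2.0, 2.6]
width: 0.0003
t 24.73 bay xy [-0.0549 -0.0555] z 0.0174 yaw-bay -89.4 F [-4.2 -2.   2.6] w 0.0
```

```bash
python3 -m inch '[[-1,0,5,0,0],[-1,0,8,0,0],[-1,-15,2,0,0],[-1,-20,0,0,0],[-1,-20,0,0,0],[-1,-15,0,0,0],[-1,0,0,0,0]]'
python3 - <<'E'
from h import *
st();print(togo(-.055,.022,.016))
E
```

```text
clock: 25.32
position: [0.4758, -0.0723, 0.0193]
ee_rot: [0.01, 0.728, -0.685, -0.016]
contact_force: [0.3, -0.3, 1.7]
width: 0.0002
t 25.32 bay xy [-0.0721  0.0181] z 0.0193 yaw-bay -89.8 F [ 0.3 -0.3  1.7] w 0.0
[ -3.8 -17.2   2.7]
```

```bash
python3 -m inch '[[-1,0,-3,1,0],[-1,0,-4,1,0],[-1,0,-4,0,0],[-1,0,-3,0,0],[-1,0,-2,0,0],[-1,0,-2,0,0],[-1,0,-2,0,0]]'
python3 -m inch '[[-1,0,-2,0,0],[-1,0,-2,0,0]]'
python3 - <<'E'
from h import *
st()
E
```

```text
clock: 25.9
position: [0.4928, -0.0709, 0.0163]
ee_rot: [0.013, 0.728, -0.685, -0.019]
contact_force: [-4.6, 0.0, 3.2]
width: 0.0001
clock: 26.07
position: [0.4926, -0.0709, 0.0157]
ee_rot: [0.016, 0.728, -0.685, -0.023]
contact_force: [-5.4, -0.1, 4.1]
width: -0.0004
t 26.07 bay xy [-0.0552  0.0185] z 0.0157 yaw-bay -89.8 F [-5.4 -0.1  4.1] w -0.0
```

```bash
python3 -m inch '[[-1,0,4,0,0],[-1,2,8,0,0],[-1,8,2,-5,0],[-1,8,0,-25,0],[-1,8,0,-30,0],[-1,8,5,-30,0],[-1,20,20,-30,0],[-1,20,30,0,0],[-1,20,30,0,0],[-1,20,30,0,0],[-1,20,30,0,0],[-1,0,0,0,0]]'
python3 - <<'E'
from h import *
st(); ps,pt,q=carton([.525,-.08,.05]); show("pics/t20.png",pt,q);show("pics/s20.png",ps,q)
cv2.imwrite("pics/top_full.png",pt["frame"][:,:,::-1])
E
```

```text
clock: 27.07
position: [0.3497, -0.231, 0.1519]
ee_rot: [0.015, 0.729, -0.684, -0.011]
contact_force: [-0.9, 0.0, -0.7]
width: -0.0002
t 27.07 bay xy [-0.2071 -0.1331] z 0.1519 yaw-bay -89.7 F [-0.9  0.  -0.7] w -0.0
0.6 [301.9, 214.8, 49.3, 66.9]
0.75 [256.8, 239.3, 92.4, 23.0]
world [ 0.528  -0.0849] bay [-0.0207  0.0025] phi -0.35 err 167.1
world [ 0.525  -0.0745] bay [-0.0231  0.0131] phi 0.08 err 112.7
world [ 0.5261 -0.0753] bay [-0.022   0.0122] phi -0.31 err 322.1
```

View pics/t20.png

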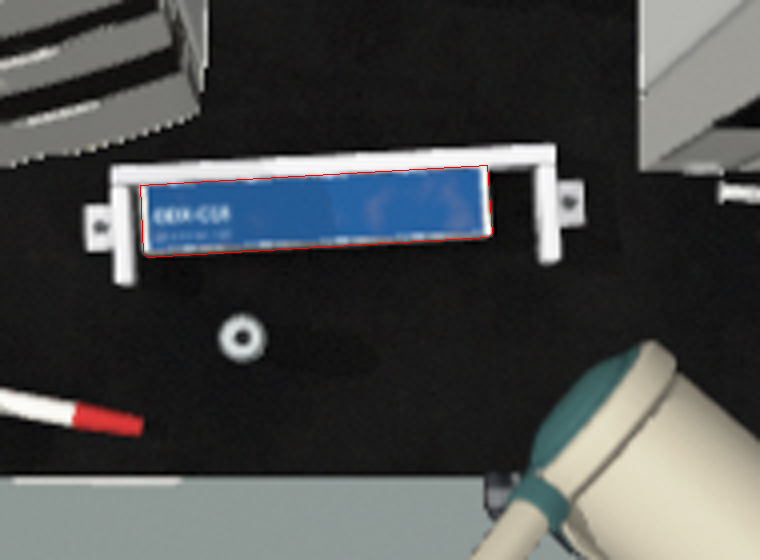

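View pics/s20.png

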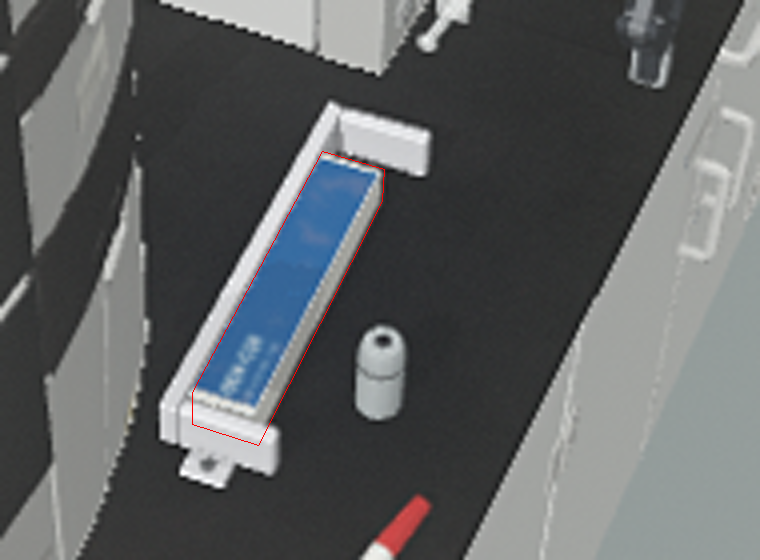

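View pics/top_full.png

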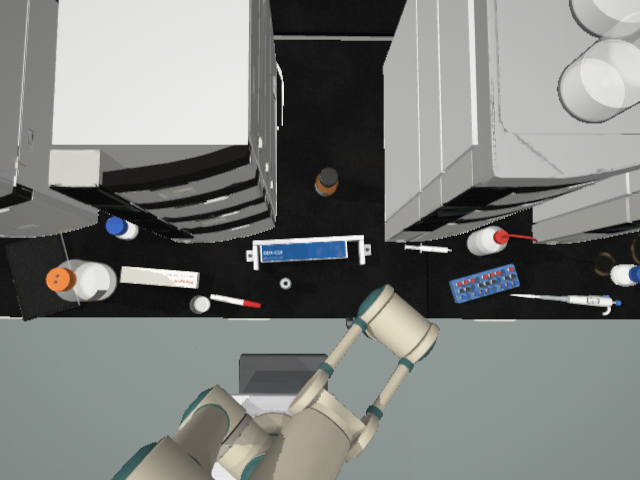

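The pictures show the carton flat along the fence and between both stops. The bystanders are at their starting pixels, and the gripper is clear at 0.15 m. Handing in.

```bash
python3 -c "
from rig import manip
print(manip.sign_off())"
```

```text
the job is handed in; nothing more can be done
None
```

The long carton is home: its long side lies flat against the back fence, between the two end stops. I handed the job in with about 27 s on the clock and the arm clear of everything.

**What I did:** I used only the shut fingers, pushing along the worktop.
1. I pushed the left end forward to angle the carton about 20°. That left it almost touching the right stop, so I nudged it 18 mm back.
2. I pushed it lengthwise on its right end until its left end was behind the post. I then slid it about 20 mm left along the fence for clearance.
3. I swung the right end in and pushed near the middle to bring it home. Pressing at two points 74 mm apart then seated it.

**Last checks:**
- **Flat against the fence:** at both seating points the carton stood firm at about 4–5 N. The finger stopped within 0.3 mm of the same depth each time, so the carton is parallel to the fence to about 0.2°.
- **Final position:** fitting both cameras together puts the carton's origin at x = −22 mm and y about +12 mm, turned by 0.3° or less. That leaves roughly 8 mm to the left stop.
- **Disagreement:** the scene camera alone gave y = +2.5 mm, because the left stop hides that end from it. The top camera gave +13 mm; either value is within the ±20 mm allowed.
- **Other things:** by eye, the last top picture shows the bystanders it covers where they started; I did not measure them. Forces read between moves stayed below about 7 N.

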